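Roll a hexagonal manifold ports-up and clamp it in its cradle

TASK

Roll the hexagonal manifold, the block with two ports and a slot, over on the bench one face at a time until its ports face straight up, each time setting it flat and letting go of it before the next turn. Then lay it in the trough of the cradle, ports still up and lengthwise, let go, and slide the jaw up so that the manifold is held snugly between the jaw and the end stop. Leave the plain hexagonal block and everything else on the bench where it is.

Things in the scene. Friction and masses are not known exactly. Their poses are not given: they have to be found in the camera images.
- manifold: The manifold: bare aluminium hexagonal prism, 60 mm long, 50 mm across flats, 57.7 mm across corners, 0.28 to 0.44 kg. Origin at its centre (25 mm high when lying on a flat). y: along its length, starting across the robot's view, turned up to 35 degrees. z: out of the flat with the ports. Its two flat ends, y = +-30 mm, can be gripped from above across the 60 mm, also with a leaning tool.
- port_flat (a point): Middle of the flat with the two round ports (black mouths with brass rims, 21 mm across, 30 mm apart along the length); axes as the manifold. At the start this flat faces toward the robot and 30 degrees below level (z 120 degrees from up): two 60 degree turns, in which the top of the block goes away from the robot, bring it up.
- slot_flat (a point): Middle of the flat opposite the ports, which has a narrow dark slot along its length; axes as the manifold. It faces away from the robot and 30 degrees above level at the start, and down when the ports are up.
- blank: A bystander: a plain aluminium hexagonal block of the same size as the manifold, without ports or slot. Origin at its centre. It and the manifold may stand in each other's place.
- cradle: The cradle: fixed grey fixture, base plate 92 x 236 x 10 mm, its length roughly along the robot's view. Origin on the bench under the trough's middle; y along the trough toward the end stop (away from the robot), z up. The end stop is a steel block 56 mm wide, 48 mm high above the plate, face at y = +75 mm; the sliding jaw's face is at y = -75 mm + joint value.
- bed (a point): Middle of the trough floor (top of the plate, 10 mm above the bench), axes as the cradle. Two steel rails, 18 mm high above the floor, run along both sides; their inner faces lean out like the hexagon's lower flats with 1 mm of play and centre the manifold. Seated, its centre is 25 mm above this floor. Near here it can be let down with fingers at its ends.
- stop_face (a point): Middle of the end stop's face, 25 mm above the trough floor, axes as the cradle. The manifold's centre lies 30 mm on the -y side of it when its end touches the stop.
- jaw (a joint): Slide of the jaw along the cradle's +y, in m: 0 = fully open, nearest the robot; starts at 0 to 0.015; 0.090 = touching the manifold which touches the stop; limit 0.100. It stays where it is left. Pushing it takes about 4 N, with the manifold before it 7 to 12 N.
- jaw_back (a point): Centre of the flat rear (-y) face of the jaw, 46 mm above the bench, to push toward +y; axes as the cradle, moves with the jaw. The jaw is a dark steel block 18 mm thick along y, 46 mm wide, 49 mm high above the plate. On top stands a black knob 18 mm across, its axis 9 mm toward +y and its middle 28 mm above this point.
- pressure_gauge: A bystander: round dial gauge, 76x53x28 mm, lying on its back at the left. Origin under its centre.
- solenoid_valve: A bystander: brass and black valve, 39x66x60 mm, at the left in front of the large machine. Origin under its centre.
- tape_measure: A bystander: pocket tape measure, 35x69x64 mm, standing at the left. Origin under its centre.
- adjustable_spanner: A bystander: adjustable spanner, 168x42x10 mm, near the robot at the right. Origin under its centre.
- combi_pliers: A bystander: pliers, 190x60x12 mm, at the right. Origin under its centre.
- insulation_tape: A bystander: roll of black tape, 66x66x19 mm, at the right. Origin under its centre.
Not all that is in view belongs to the job. Leave any blue look-alike of the manifold alone.

How it is judged:
By the outcome, as a careful person would: the job done as asked, in the order asked, and still so for the second after the job is handed in, with the robot touching nothing.
It also fails if it takes over 67 s, if anything falls off the work surface, if the arm or the gripper's body presses on something with over 40 N, if the wrist force passes 120 N, or if a joint passes its speed limit or range.

ROBOT

A 7-joint arm with a two-finger parallel gripper is mounted at the origin on a cart in front of the work surface, level with it; the furniture and walls round the work are solid. World frame = base frame: x ahead of the robot, y to its left, z up, the work surface at z = 0. Lengths are in m, angles in degrees, forces in N, time in s.
With the tool pointing down it reaches from about 0.425 to 0.875 m from the base axis. Payload 4.7 kg.
Tool frame: the origin (TCP) lies midway between the tips of the shut fingers; the grasp point (between the pads) lies 19 mm behind it (env.grip_depth is the distance from the TCP to the grasp point, in m); z points along the fingers, y is the line along which they close (so a half turn about z gives the same grasp; the last joint's range is limited). The gripper opens to 87 mm and grips with 3 to 60 N. Pads are 19 mm wide; open, the fingers measure 117 mm over their backs; the gripper's body (75 mm by 190 mm) begins 51 mm behind the grasp point.
Start: joints at [69.219, 18.392, -4.016, 83.108, 1.295, 78.541, -3.26], TCP at [0.239, -0.604, 0.183] pointing down, gripper open.
Joint ranges: [-163.93, 163.93], [-17.29, 119.83], [-79.2, 71.16], [3.27, 140.29], [-89.18, 269.18], [5.43, 117.66], [-154.24, 154.24]. Speed limits (degrees/s): [147.25, 147.25, 180, 180, 180, 180, 180].

INTERFACE

Orientations are given as [roll, pitch, yaw] about the fixed x, y, z axes, in that order (R = Rz(yaw) Ry(pitch) Rx(roll)).
In Python, from cell import get_obs, optics, env, nets gives the robot as it stands.
- The arm moves only by the shell command python3 -m creep 'ROWS' [FORCE]. ROWS is JSON, a list of rows, each an object of numbers: "wx", "wy", "wz": the turn, a rotation vector about the tool's x, y, z in degrees; "tx", "ty", "tz": the shift along the tool's x, y, z in mm; "gripper": the opening, from -1 (shut) to 1 (fully open). A call has 1 to 5 rows; each row is the pose to reach, as a shift and turn from the pose commanded when the call began, along the tool's axes at that moment; what a row does not reach only later rows make up. A row lasts 1/12 s, in which the tool goes at most 41.7 mm and 7.16 degrees, less where a joint would pass 70% of its speed; a pose out of reach is approached as far as the arm can. A call with a gripper value outside its range is refused whole. The fingers move at their own pace and stop on an object; FORCE is the grip in N (left out, the last holds). Time passes only in rows, so rows that repeat a pose let the fingers close. It gives the time, the measured TCP pose, the force, the opening and the grip force at its end, in the units of the state.
- get_obs(): the state, without advancing time (a new reading comes with each control period).
- optics.read_camera(name): name is "scene" or "top" or "wrist"; returns (picture, depth): 420x560x3 uint8, red, green, blue; 420x560 float32, m along the optical axis (not along the pixel's ray), 0 where there is no reading.
- optics.camera_info(name): a dict with "fovy" (degrees; the focal length in pixels is half the picture's height over the tangent of half this angle, whatever the lens; pixels are square), "cx", "cy" (the principal point, pixels), "k1" (the pictures are not rectified: a ray, as slopes to the right and down, at radius r is drawn at 1 + k1 r^2 times it, then the intrinsics apply), "R" (3x3) and "t" (3): a world point X has camera coordinates R X + t; the wrist camera has in their place "tool_from_camera" (4x4, takes a point from camera to tool coordinates, whose origin is the TCP and whose axes are the flange's). Camera axes: x right, y down, z forward; pixel columns grow to the right and rows downward; lengths in m; the calibration is good to about 2 mm. A picture is of the moment at which its call begins: read the wrist's pose just before it. camera_info takes no time and is no camera call.
- env.sign_off(): hands the job in; it is judged then, once.
Trained networks look in the newest picture that a camera, given by its name, has taken for a name from the list of things; names that differ only in an ending like _2 or _b are one class to them, and where a whole thing is asked for, a point or a joint stands for the part that bears it (a point fixed in the world has none). Each returns a list of dicts, best first, with "confidence" (0 to 1); they miss things now and then, are a little off and sometimes report something else, mostly with a low value. They report only what shows in the picture. A call takes as long as a camera call. They do not tell look-alikes from the thing itself.
- nets.look_for(query, camera): "point" ([x, y, z] in m, in world coordinates, good to about 4 mm: the middle of the surface that is visible of it).
- nets.place_of(query, camera): "point" ([x, y, z] in m, in world coordinates, good to about 4 mm: a listed point, or the origin of a listed thing).
The state is a dict: "time_s": time; "qpos": joint angles; "joint_velocities": joint speeds; "effort": joint torques, N m; "tool_pos": TCP position; "tool_rot": TCP orientation; "force": force on the tool from outside, world axes, zero at the start; "wrist_torque": the same for the moment, N m; "grip_width": finger opening in m; "grasp_force": force on a finger pad.
Only numpy, scipy, OpenCV 4.12 (cv2) and the standard library are available. Lean on these libraries where they do the work, as an engineer would, in place of code of your own. Each camera call takes 0.05 s, during which the arm holds its last target. There are 200 camera calls.

## Working session

There is one attempt and no reset: what is moved stays moved. The work goes in short steps, Python scripts to look and compute and a shell command to move; the robot and the scene stay as the last step left them, time stands still between calls to the robot, and variables do not carry over. Pictures are saved under pics/ and viewed, at most 10 in all, crops included, and the job is handed in when it is done.

```bash
ls; mkdir -p pics; python3 - <<'E'
from cell import get_obs, optics, env, nets
import cv2,numpy as np
ims=[]
for c in ("scene","top"):
    p,d=optics.read_camera(c); cv2.imwrite(f"pics/{c}0.png",cv2.cvtColor(p,cv2.COLOR_RGB2BGR)); np.save(f"{c}_d.npy",d)
    for q in ("manifold","port_flat","slot_flat","blank","bed","stop_face","jaw_back"):
        for r in nets.place_of(q,c)[:3]: print(c,q,np.round(r["point"],3),round(r["confidence"],2))
o=get_obs(); print({k:np.round(v,3) for k,v in o.items()})
for c in ("scene","top","wrist"): print(optics.camera_info(c))
E
```

```text
pics
scene manifold [0.395 0.027 0.023] 0.61
scene port_flat [0.413 0.019 0.008] 0.6
scene port_flat [ 0.439  0.214 -0.005] 0.28
scene slot_flat [0.375 0.037 0.035] 0.61
scene slot_flat [ 0.243 -0.313 -0.   ] 0.55
scene blank [ 0.447 -0.308  0.027] 0.43
scene stop_face [ 0.61  -0.134  0.036] 0.6
scene stop_face [0.419 0.136 0.   ] 0.54
scene jaw_back [ 0.456 -0.107  0.046] 0.69
scene jaw_back [ 0.612 -0.133  0.034] 0.56
top manifold [0.392 0.03  0.027] 0.88
top manifold [ 0.526 -0.403  0.023] 0.75
top port_flat [0.416 0.019 0.014] 0.92
top port_flat [ 0.506 -0.394  0.011] 0.58
top slot_flat [ 0.547 -0.41   0.036] 0.92
top slot_flat [0.375 0.035 0.035] 0.6
top blank [ 0.448 -0.31   0.028] 0.79
top blank [ 0.524 -0.403  0.024] 0.74
top blank [ 0.613 -0.135  0.037] 0.56
top bed [ 0.536 -0.121  0.011] 0.6
top bed [0.416 0.133 0.002] 0.15
top stop_face [ 0.613 -0.135  0.038] 0.75
top jaw_back [ 0.46  -0.108  0.045] 0.7
{'time_s': np.float64(0.8), 'qpos': array([69.22 , 18.391, -4.016, 83.108,  1.297, 78.54 , -3.261]), 'joint_velocities': array([ 0.095, -0.021, -0.032,  0.004,  0.012,  0.1
[... 783 characters left out ...]
k1': -0.07197930378523533, 'R': array([[-0.02381674, -0.99943587, -0.02367911],
       [-0.99328169,  0.02633985, -0.11268408],
       [ 0.11324421,  0.02083626, -0.99334868]]), 't': array([-0.12442633,  0.44627776,  1.21588308])}
{'fovy': 61.35012644382988, 'cx': 280.10525390506206, 'cy': 216.29226248723725, 'k1': -0.01097525731148614, 'tool_from_camera': array([[-2.87754955e-05, -9.70742914e-01, -2.40121206e-01,
         6.61743029e-02],
       [ 9.99999982e-01, -7.24221671e-05,  1.72945203e-04,
        -4.93094277e-04],
       [-1.85275428e-04, -2.40121196e-01,  9.70742899e-01,
        -2.03232986e-01],
       [ 0.00000000e+00,  0.00000000e+00,  0.00000000e+00,
         1.00000000e+00]])}
```

View pics/scene0.png

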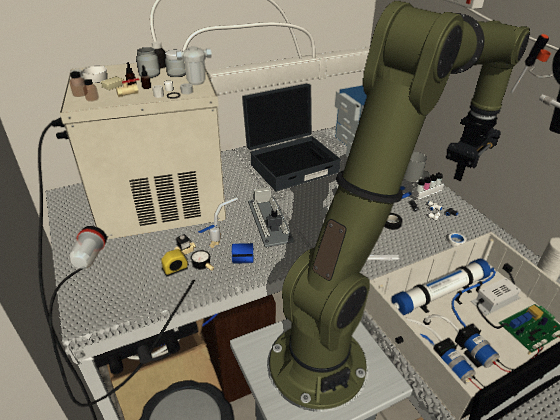

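View pics/top0.png

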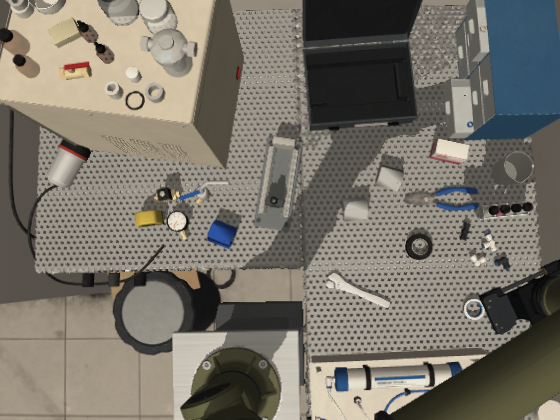

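```bash
cat > h.py <<'E'
from cell import get_obs, optics, env, nets
import cv2,numpy as np
from scipy.spatial.transform import Rotation as Ro
def proj(X,c):
    i=optics.camera_info(c);f=210/np.tan(np.radians(i["fovy"]/2))
    if c=="wrist":
        o=get_obs();T=np.eye(4);T[:3,:3]=Ro.from_euler("xyz",o["tool_rot"],degrees=True).as_matrix();T[:3,3]=o["tool_pos"]
        M=np.linalg.inv(T@i["tool_from_camera"]);R,t=M[:3,:3],M[:3,3]
    else: R,t=i["R"],i["t"]
    x=np.atleast_2d(X)@np.array(R).T+t; s=x[:,:2]/x[:,2:]; s=s*(1+i["k1"]*(s**2).sum(1,keepdims=True))
    return s*f+[i["cx"],i["cy"]]
def cloud(d,c,o=None):
    i=optics.camera_info(c);f=210/np.tan(np.radians(i["fovy"]/2))
    v,u=np.mgrid[:420,:560]; K=np.array([[f,0,i["cx"]],[0,f,i["cy"]],[0,0,1]])
    s=cv2.undistortPoints(np.stack([u,v],-1).reshape(-1,1,2).astype(float),K,np.array([i["k1"],0,0,0])).reshape(420,560,2)
    P=np.concatenate([s*d[...,None],d[...,None]],-1)
    if c=="wrist":
        T=np.eye(4);T[:3,:3]=Ro.from_euler("xyz",o["tool_rot"],degrees=True).as_matrix();T[:3,3]=o["tool_pos"]
        M=T@i["tool_from_camera"]; return P@M[:3,:3].T+M[:3,3]
    return (P-i["t"])@np.array(i["R"])
E
python3 - <<'E'
from h import *
im=cv2.imread("pics/top0.png")
cv2.imwrite("pics/crop1.png",cv2.resize(im[150:235,330:430],None,fx=6,fy=6,interpolation=cv2.INTER_CUBIC))
P=cloud(np.load("top_d.npy"),"top")
# top flat of each: height ~50mm
for n,(x,y) in {"A":(.526,-.403),"B":(.447,-.31)}.items():
    m=(abs(P[...,0]-x)<.06)&(abs(P[...,1]-y)<.06)&(P[...,2]>.043)&(P[...,2]<.07)
    q=P[m]; r=cv2.minAreaRect((q[:,:2]*1000).astype(np.float32)); print(n,len(q),q.mean(0).round(4),r, np.round(cv2.boxPoints(r),1).tolist())
m=(abs(P[...,0]-.53)<.16)&(abs(P[...,1]+.12)<.07)&(P[...,2]>.02)&(P[...,2]<.034)
q=P[m]; r=cv2.minAreaRect((q[:,:2]*1000).astype(np.float32)); print("rails",len(q),r,np.round(cv2.boxPoints(r),1).tolist())
m=(abs(P[...,0]-.53)<.16)&(abs(P[...,1]+.12)<.07)&(P[...,2]>.05)&(P[...,2]<.064)
for nm,s in (("jaw",P[...,0]<.53),("stop",P[...,0]>.53)):
    q=P[m&s]; r=cv2.minAreaRect((q[:,:2]*1000).astype(np.float32)); print(nm,len(q),r,q.mean(0))
E
```

```text
A 345 [ 0.5258 -0.3991  0.0498] ((526.0712890625, -400.18914794921875), (61.38203811645508, 39.93060302734375), 75.04672241210938) [[498.8999938964844, -424.70001220703125], [537.4000244140625, -435.0], [553.2999877929688, -375.70001220703125], [514.7000122070312, -365.3999938964844]]
B 351 [ 0.4492 -0.3097  0.0493] ((448.49163818359375, -310.49530029296875), (41.91982650756836, 58.661338806152344), 3.31829571723938) [[425.8999938964844, -282.3999938964844], [429.29998779296875, -341.0], [471.1000061035156, -338.6000061035156], [467.70001220703125, -280.0]]
rails 737 ((531.5621337890625, -121.5567626953125), (74.56578063964844, 186.98794555664062), 79.75231170654297) [[432.8999938964844, -141.60000610351562], [616.9000244140625, -174.89999389648438], [630.2000122070312, -101.5], [446.20001220703125, -68.19999694824219]]
jaw 112 ((469.3630065917969, -110.20120239257812), (46.00666809082031, 18.455368041992188), 79.49076080322266) [ 0.46835334 -0.1103943   0.05921967]
stop 176 ((621.0281372070312, -137.45350646972656), (56.05811309814453, 19.491228103637695), 79.10034942626953) [ 0.62027553 -0.13726876  0.05774264]
```

View pics/crop1.png

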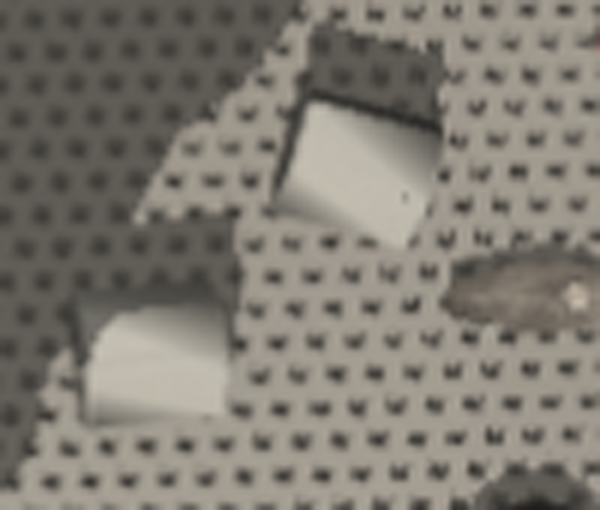

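A is the aluminium block at top px (391,177), with a dark line at its far edge that may be the slot. B, at (357,210), is plain. The blue look-alike at (222,234) is to be left alone. I'll check A and B with the wrist camera.

```bash
python3 -m creep '[{"tx":41,"ty":-15},{"tx":80,"ty":-30},{"tx":120,"ty":-45},{"tx":150,"ty":-56},{"tx":170,"ty":-61}]'
python3 -m creep '[{"tx":39,"ty":-13,"wz":7},{"tx":78,"ty":-26,"wz":14},{"tx":115,"ty":-40,"wz":21},{"tx":140,"ty":-50,"wz":28},{"tx":158,"ty":-61,"wz":35}]'
python3 -m creep '[{"wz":0},{"wz":1.5}]'
python3 - <<'E'
from h import *
o=get_obs();p,d=optics.read_camera("wrist"); cv2.imwrite("pics/w1.png",cv2.cvtColor(p,cv2.COLOR_RGB2BGR)); np.save("w1.npy",d)
for q in ("manifold","port_flat","slot_flat","blank"):
    for r in nets.place_of(q,"wrist")[:3]: print(q,np.round(r["point"],3),round(r["confidence"],2))
print(o["time_s"],o["tool_pos"],o["tool_rot"],o["qpos"])
P=cloud(d,"wrist",o)
for n,(x,y) in {"A":(.526,-.403),"B":(.447,-.31)}.items():
    m=(abs(P[...,0]-x)<.05)&(abs(P[...,1]-y)<.05)&(P[...,2]>.046)&(P[...,2]<.054)
    q=P[m]; 
    if len(q)>5: r=cv2.minAreaRect((q[:,:2]*1000).astype(np.float32)); print(n,len(q),q.mean(0).round(4),r, np.round(cv2.boxPoints(r),1).tolist())
E
```

```text
blank [ 0.347 -0.471 -0.001] 0.65
0.8 [ 0.2391284  -0.60444658  0.182597  ] [1.79993709e+02 4.40659042e-03 2.15885194e+01] [69.21965326 18.39098615 -4.01623    83.10757312  1.29677085 78.54038072
 -3.26109878]validation failed for argument at $[0]...
validation failed for argument at $[0]...
validation failed for argument at $[0]...
```

View pics/w1.png

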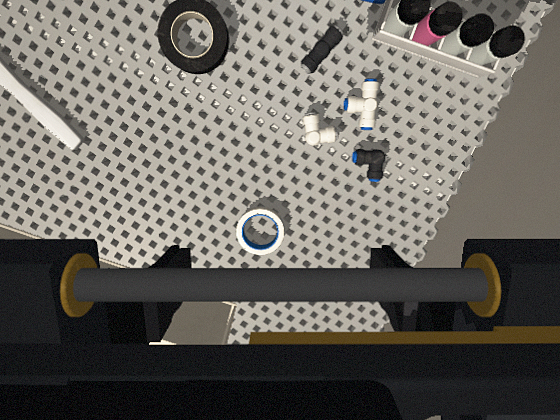

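```bash
python3 -m creep '[{"wx":0,"wy":0,"wz":0,"tx":32,"ty":-22,"tz":0,"gripper":1},{"wx":0,"wy":0,"wz":7,"tx":64,"ty":-44,"tz":0,"gripper":1},{"wx":0,"wy":0,"wz":14,"tx":97,"ty":-66,"tz":0,"gripper":1},{"wx":0,"wy":0,"wz":21,"tx":130,"ty":-88,"tz":0,"gripper":1},{"wx":0,"wy":0,"wz":28,"tx":162,"ty":-110,"tz":0,"gripper":1}]'
python3 -m creep '[{"wx":0,"wy":0,"wz":7,"tx":20,"ty":-30,"tz":0,"gripper":1},{"wx":0,"wy":0,"wz":8.5,"tx":40,"ty":-60,"tz":0,"gripper":1},{"wx":0,"wy":0,"wz":8.5,"tx":78,"ty":-104,"tz":0,"gripper":1},{"wx":0,"wy":0,"wz":8.5,"tx":78,"ty":-104,"tz":0,"gripper":1}]'
cat > look.py <<'E'
from h import *
import sys
o=get_obs();p,d=optics.read_camera("wrist"); cv2.imwrite(f"pics/{sys.argv[1]}.png",cv2.cvtColor(p,cv2.COLOR_RGB2BGR)); np.save("w.npy",d)
for q in sys.argv[2].split(","):
    for r in nets.place_of(q,"wrist")[:3]: print(q,np.round(r["point"],3),round(r["confidence"],2))
print(o["time_s"],o["tool_pos"].round(4),o["tool_rot"].round(2),o["qpos"].round(1),o["force"].round(1))
P=cloud(d,"wrist",o)
zt=float(sys.argv[3]) if len(sys.argv)>3 else .05
m=((abs(P[...,2]-zt)<.004)&(d>0)).astype(np.uint8)
n,lab,st,_=cv2.connectedComponentsWithStats(m)
for k in range(1,n):
    if st[k,4]>800:
        q=P[lab==k]; r=cv2.minAreaRect((q[:,:2]*1000).astype(np.float32)); print("top",st[k],q.mean(0).round(4),np.round(r[0],1),np.round(r[1],1),round(r[2],1))
E
python3 look.py w2 manifold,port_flat,slot_flat,blank
```

```text
time_s: 1.47
tool_pos: [0.3496, -0.4419, 0.1828]
tool_rot: [180.0, -0.0, -6.5]
force: [1.2, -0.9, -0.6]
grip_width: 0.0872
grasp_force: 0.0
time_s: 1.8
tool_pos: [0.4421, -0.3427, 0.1831]
tool_rot: [-179.9, -0.1, -14.2]
force: [-0.0, -0.4, 0.6]
grip_width: 0.0871
grasp_force: 0.0
manifold [ 0.524 -0.4    0.022] 0.79
port_flat [ 0.51  -0.396  0.013] 0.56
slot_flat [ 0.545 -0.406  0.038] 0.77
blank [ 0.45  -0.314  0.022] 0.71
1.8 [ 0.4421 -0.3427  0.1831] [-1.7985e+02 -1.4000e-01 -1.4240e+01] [ 47.4   7.9 -13.4  95.9   1.7  76.3 -70.5] [-0.  -0.4  0.6]
top [ 287   73   67   44 2603] [ 0.5266 -0.3997  0.0507] [ 526.8 -400.2] [59.8 35.9] 73.4
top [ 212  174   69   51 2142] [ 0.4502 -0.3093  0.0507] [ 449.9 -308.9] [36.2 60.1] 4.5
```

View pics/w2.png

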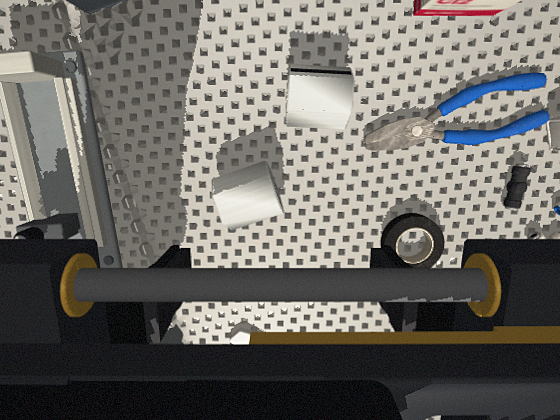

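The wrist view shows the dark slot line on A's far flat (row 70, cols 290-352). B at (248,197) is plain, so A is the manifold, as its position also suggests. The pliers' tip is at (370,140), just clear of A.

```bash
cat > goal.py <<'E'
# goal.py x y z yaw lean : grasp-point pose -> rows' units from present pose
from h import *
import sys
x,y,z,yaw,lean=map(float,sys.argv[1:6]); o=get_obs()
R0=Ro.from_euler("xyz",o["tool_rot"],degrees=True); R=Ro.from_euler("xyz",[180,lean,yaw],degrees=True)
tcp=np.array([x,y,z])+env.grip_depth*R.as_matrix()[:,2]
s=R0.inv().apply(tcp-o["tool_pos"])*1000; w=(R0.inv()*R).as_rotvec(degrees=True)
n=max(np.linalg.norm(s)/41.7,np.linalg.norm(w)/7.16)
print("t",s.round(1),"w",w.round(1),"rows",round(n,1),"lean/yaw now",o["tool_rot"].round(1))
E
python3 goal.py .525 -.400 .12 -16 -30; python3 goal.py .525 -.400 .027 -16 -30
```

```text
t [107.9  26.1  78.7] w [-0.3 30.   1.2] rows 4.2 lean/yaw now [179.9   0.  -14.8]
t [108.   26.  171.7] w [-0.3 30.   1.2] rows 4.9 lean/yaw now [179.9   0.  -14.8]
```

```bash
python3 -m creep '[{"wx":0,"wy":6,"wz":0,"tx":26,"ty":6,"tz":10,"gripper":1},{"wx":0,"wy":13,"wz":0,"tx":52,"ty":13,"tz":25,"gripper":1},{"wx":0,"wy":20,"wz":0.5,"tx":78,"ty":19,"tz":45,"gripper":1},{"wx":0,"wy":27,"wz":1,"tx":100,"ty":24,"tz":65,"gripper":1},{"wx":0,"wy":30,"wz":1,"tx":108,"ty":26,"tz":79,"gripper":1}]'
python3 goal.py .525 -.400 .027 -16 -30; python3 look.py w3 manifold,slot_flat
```

```text
time_s: 2.47
tool_pos: [0.5311, -0.4044, 0.101]
tool_rot: [-179.8, -30.1, -16.2]
force: [0.6, 1.3, -0.8]
grip_width: 0.0869
grasp_force: 0.0
t [-43.3  -2.3  79.2] w [-0.1 -0.1 -0.1] rows 2.2 lean/yaw now [-179.8  -30.1  -16.2]
manifold [ 0.526 -0.397  0.024] 0.67
slot_flat [ 0.546 -0.402  0.039] 0.7
2.4667 [ 0.5311 -0.4044  0.101 ] [-179.79  -30.09  -16.16] [ 55.    5.4 -12.4 115.2 -21.8  34.3 -47.8] [ 0.6  1.3 -0.8]
top [ 235    0   45   39 1009] [ 0.7528 -0.4446  0.0469] [ 755.6 -444.8] [48.4 29. ] 3.8
top [ 379    0  181   98 1217] [ 0.6529 -0.593   0.05  ] [ 652.5 -596.9] [170.5  82.3] 48.3
top [   0   18   49   94 3164] [ 0.7628 -0.2282  0.0469] [ 766.2 -227.5] [93.6 42.2] 1.3
top [   1   40  296  117 9076] [ 0.6972 -0.3313  0.047 ] [ 697.7 -335.3] [ 35.7 255.8] 2.9
top [   0   75  311  100 1852] [ 0.6664 -0.3342  0.05  ] [ 666.5 -337.6] [  2.9 267.3] 2.9
top [ 237  241   82   27 2052] [ 0.533  -0.4019  0.0508] [ 533.6 -402.3] [60.1 20.5] 73.0
```

```bash
python3 -m creep '[{"wx":0,"wy":0,"wz":0.5,"tx":-18,"ty":-1,"tz":33,"gripper":1},{"wx":0,"wy":0,"wz":0.5,"tx":-34,"ty":-2,"tz":62,"gripper":1},{"wx":0,"wy":0,"wz":0.5,"tx":-43,"ty":-2,"tz":79,"gripper":1},{"wx":0,"wy":0,"wz":0.5,"tx":-43,"ty":-2,"tz":79,"gripper":1}]'
python3 -m creep '[{"wx":0,"wy":0,"wz":0,"tx":0,"ty":0,"tz":0,"gripper":-1},{"wx":0,"wy":0,"wz":0,"tx":0,"ty":0,"tz":0,"gripper":-1},{"wx":0,"wy":0,"wz":0,"tx":0,"ty":0,"tz":0,"gripper":-1},{"wx":0,"wy":0,"wz":0,"tx":0,"ty":0,"tz":0,"gripper":-1},{"wx":0,"wy":0,"wz":0,"tx":0,"ty":0,"tz":0,"gripper":-1}]' 35
python3 goal.py .545 -.395 .070 -16.7 -30;python3 goal.py .55 -.395 .070 -16.7 30
```

```text
time_s: 2.95
tool_pos: [0.5369, -0.3979, 0.0106]
tool_rot: [-179.2, -29.7, -16.4]
force: [-1.2, 1.1, -0.2]
grip_width: 0.0866
grasp_force: 0.0
time_s: 3.37
tool_pos: [0.5389, -0.4016, 0.0161]
tool_rot: [-179.6, -30.2, -16.3]
force: [-1.9, -2.7, 2.0]
grip_width: 0.0613
grasp_force: 1.7
t [ 30.5  -8.2 -25.8] w [-0.6 -0.2  0.3] rows 1.0 lean/yaw now [-179.6  -30.2  -16.3]
t [ 18.5  -9.8 -32.8] w [ -0.3 -60.2   0.6] rows 8.4 lean/yaw now [-179.6  -30.2  -16.3]
```

```bash
python3 -m creep '[{"wx":0,"wy":0,"wz":0,"tx":0,"ty":0,"tz":0,"gripper":-1},{"wx":0,"wy":0,"wz":0,"tx":0,"ty":0,"tz":0,"gripper":-1},{"wx":0,"wy":0,"wz":0,"tx":0,"ty":0,"tz":0,"gripper":-1}]' 35
python3 goal.py .55 -.395 .070 -16.7 30
```

```text
time_s: 3.62
tool_pos: [0.5386, -0.4025, 0.0159]
tool_rot: [-179.6, -30.2, -16.4]
force: [-2.0, -4.2, 6.1]
grip_width: 0.0555
grasp_force: 35.0
t [ 18.6 -10.7 -32.9] w [ -0.3 -60.2   0.5] rows 8.4 lean/yaw now [-179.6  -30.2  -16.4]
```

```bash
python3 look.py w4 manifold,slot_flat; python3 - <<'E'
import cv2,sys
sys.path.insert(0,'.')
from h import *
a=cv2.imread("pics/w4.png")[140:420,120:440]
p,_=optics.read_camera("top"); b=cv2.cvtColor(p,cv2.COLOR_RGB2BGR)[130:240,320:460]
b=cv2.resize(b,(357,280),interpolation=cv2.INTER_CUBIC)
cv2.imwrite("pics/c4.png",np.hstack([a,b]))
E
```

```text
manifold [ 0.526 -0.399  0.024] 0.66
slot_flat [ 0.546 -0.407  0.034] 0.72
3.6167 [ 0.5386 -0.4025  0.0159] [-179.64  -30.21  -16.38] [ 55.3  12.9 -14.  118.4 -25.5  23.8 -42.7] [-2.  -4.2  6.1]
top [   0    0  245   69 6039] [ 0.6981 -0.3268  0.0468] [ 700.4 -343.8] [ 30.6 154.9] 2.4
top [   0    0  326   99 3441] [ 0.6679 -0.3637  0.05  ] [ 668.2 -367.8] [  4.  204.7] 3.2
top [469   0  91  27 926] [ 0.6327 -0.58    0.0498] [ 631.1 -583.2] [56.3 20.6] 69.8
top [ 432   50  128   63 1330] [ 0.58   -0.5337  0.05  ] [ 577.7 -536.4] [76.8 33.5] 46.4
top [ 221  218  120   50 5540] [ 0.5309 -0.3995  0.0509] [ 531.9 -400.1] [60.1 26.8] 73.5
```

View pics/c4.png

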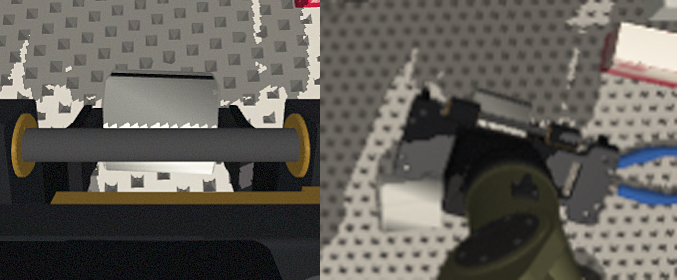

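```bash
python3 -m creep '[{"wx":0,"wy":0,"wz":0,"tx":12,"ty":-2,"tz":-20,"gripper":-1},{"wx":0,"wy":-7,"wz":0,"tx":20,"ty":-4,"tz":-33,"gripper":-1},{"wx":0,"wy":-14,"wz":0,"tx":20,"ty":-6,"tz":-33,"gripper":-1},{"wx":0,"wy":-21,"wz":0,"tx":20,"ty":-8,"tz":-33,"gripper":-1},{"wx":0,"wy":-28,"wz":0.3,"tx":20,"ty":-10,"tz":-33,"gripper":-1}]'
python3 goal.py .55 -.395 .070 -16.7 30
```

```text
time_s: 4.23
tool_pos: [0.5415, -0.3906, 0.0549]
tool_rot: [-179.6, -2.8, -16.4]
force: [0.9, -0.2, -0.1]
grip_width: 0.0105
grasp_force: 0.0
t [0.  1.8 1.1] w [ -0.3 -32.8   0.4] rows 4.6 lean/yaw now [-179.6   -2.8  -16.4]
```

```bash
python3 -m creep '[{"wx":0,"wy":0,"wz":0,"tx":-15,"ty":0,"tz":-30,"gripper":1},{"wx":0,"wy":0,"wz":0,"tx":-40,"ty":0,"tz":-60,"gripper":1},{"wx":0,"wy":0,"wz":0,"tx":-60,"ty":0,"tz":-60,"gripper":1},{"wx":0,"wy":0,"wz":0,"tx":-60,"ty":0,"tz":-60,"gripper":1},{"wx":0,"wy":0,"wz":0,"tx":-60,"ty":0,"tz":-60,"gripper":1}]'
python3 look.py w5 manifold,slot_flat,port_flat,blank
```

```text
time_s: 4.65
tool_pos: [0.48, -0.3725, 0.1088]
tool_rot: [-179.4, -2.9, -16.3]
force: [1.4, 0.3, -0.8]
grip_width: 0.036
grasp_force: 0.0
manifold [ 0.522 -0.392  0.024] 0.89
manifold [ 0.543 -0.4    0.038] 0.21
slot_flat [ 0.545 -0.4    0.034] 0.72
port_flat [ 0.508 -0.386  0.014] 0.81
port_flat [ 0.537 -0.118 -0.005] 0.4
blank [ 0.447 -0.309  0.024] 0.67
4.65 [ 0.48   -0.3725  0.1088] [-179.38   -2.93  -16.35] [ 42.   14.   -6.5  97.4   0.   66.2 -70.6] [ 1.4  0.3 -0.8]
top [ 249  129   85   57 3768] [ 0.5248 -0.392   0.0507] [ 524.3 -392. ] [60.2 35.6] 66.7
```

View pics/w5.png

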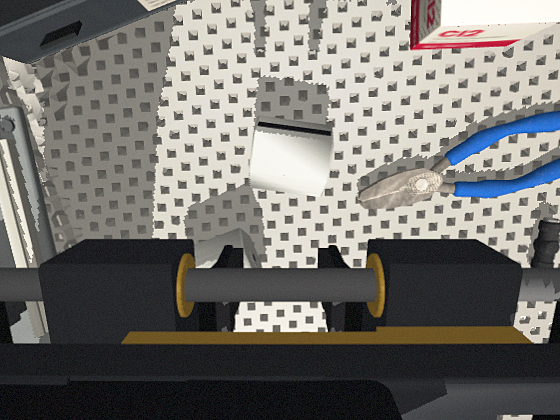

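```bash
cat > fin.py <<'E'
from h import *
def show(d,o):
    P=cloud(d,"wrist",o); R=Ro.from_euler("xyz",o["tool_rot"],degrees=True)
    Q=R.inv().apply((P-o["tool_pos"]).reshape(-1,3))*1000; Q=Q[(d>0).ravel()]
    print("width",o["grip_width"])
    for s in (-1,1):
        m=(abs(Q[:,0])<16)&(s*Q[:,1]>5)&(s*Q[:,1]<62)&(Q[:,2]>-80)&(Q[:,2]<25)
        q=Q[m]
        for z in range(-80,26,8):
            k=q[(q[:,2]>=z)&(q[:,2]<z+8)]
            if len(k): print(s,z,len(k),"x",k[:,0].min().round(),k[:,0].max().round(),"y",k[:,1].min().round(1),k[:,1].max().round(1))
o=get_obs();d=np.load("w.npy"); show(d,dict(o))
E
python3 fin.py
python3 -m creep '[{"wx":0,"wy":0,"wz":0,"tx":0,"ty":0,"tz":-30,"gripper":1},{"wx":0,"wy":0,"wz":0,"tx":0,"ty":0,"tz":-30,"gripper":1},{"wx":0,"wy":0,"wz":0,"tx":0,"ty":0,"tz":-30,"gripper":1},{"wx":0,"wy":0,"wz":0,"tx":0,"ty":0,"tz":-30,"gripper":1},{"wx":0,"wy":0,"wz":0,"tx":0,"ty":0,"tz":-30,"gripper":1}]'
python3 - <<'E'
from h import *
o=get_obs();p,d=optics.read_camera("wrist"); np.save("w.npy",d)
E
python3 fin.py; python3 -c "from cell import env;print(env.grip_depth)"
```

```text
width 0.05576666652694753
-1 -80 33 x -9.0 1.0 y -19.4 -18.7
-1 -72 135 x -9.0 12.0 y -29.0 -18.9
-1 -64 168 x -9.0 12.0 y -27.7 -18.7
-1 -56 146 x 3.0 12.0 y -27.6 -18.6
-1 -48 125 x 2.0 12.0 y -27.6 -18.6
-1 -40 1 x 11.0 11.0 y -25.3 -25.3
1 -80 25 x -10.0 0.0 y 17.0 17.4
1 -72 131 x -9.0 12.0 y 17.2 27.3
1 -64 170 x -9.0 12.0 y 17.1 26.2
1 -56 147 x 3.0 12.0 y 17.0 26.0
1 -48 128 x 1.0 12.0 y 17.1 26.0
time_s: 5.32
tool_pos: [0.4789, -0.3726, 0.138]
tool_rot: [-179.4, -2.9, -16.3]
force: [-0.1, -0.5, 0.4]
grip_width: 0.0848
grasp_force: 0.0
width 0.0852281631037525
-1 -80 102 x -9.0 1.0 y -44.1 -42.8
-1 -72 175 x -10.0 12.0 y -53.2 -42.7
-1 -64 204 x -10.0 12.0 y -52.4 -42.8
-1 -56 189 x 3.0 12.0 y -52.1 -42.9
-1 -48 171 x 1.0 12.0 y -52.2 -42.8
1 -80 103 x -9.0 1.0 y 40.9 42.2
1 -72 178 x -10.0 12.0 y 40.8 51.2
1 -64 182 x -9.0 12.0 y 40.8 50.3
1 -56 193 x 3.0 12.0 y 41.1 49.9
1 -48 162 x 0.0 12.0 y 41.3 49.9
0.0187
```

```bash
python3 - <<'E'
from h import *
o=get_obs();p,d=optics.read_camera("wrist"); cv2.imwrite("pics/w6.png",cv2.cvtColor(p,cv2.COLOR_RGB2BGR))
P=cloud(d,"wrist",o); R=Ro.from_euler("xyz",o["tool_rot"],degrees=True)
Q=(R.inv().apply((P-o["tool_pos"]).reshape(-1,3))*1000).reshape(420,560,3)
for c in (165,175,180,185,190,195,372,380,390):
    print(c,[(r,*Q[r,c].round().astype(int).tolist(),int(p[r,c].mean())) if d[r,c]>0 else (r,0) for r in range(215,340,8)])
E
```

```text
165 [(215, -18, -116, 139, 91), (223, -25, -116, 137, 197), (231, -35, -118, 142, 76), (239, -42, -117, 136, 191), (247, -53, -120, 144, 99), (255, 11, -52, -55, 19), (263, 11, -49, -64, 17), (271, 0), (279, 32, -27, -128, 67), (287, 31, -27, -130, 67), (295, 29, -27, -129, 64), (303, 3, -44, -83, 19), (311, 0), (319, -2, -44, -86, 26), (327, -6, -44, -85, 20), (335, -9, -44, -85, 33)]
175 [(215, -18, -106, 139, 202), (223, -26, -106, 138, 196), (231, -33, -106, 136, 197), (239, -42, -107, 136, 192), (247, 11, -51, -44, 9), (255, 11, -48, -53, 18), (263, 10, -46, -62, 25), (271, 33, -26, -125, 56), (279, 32, -25, -128, 65), (287, 31, -25, -129, 62), (295, 29, -25, -129, 65), (303, -5, -45, -69, 24), (311, -7, -44, -71, 14), (319, -129, -112, 132, 204), (327, -141, -114, 136, 93), (335, -147, -113, 131, 205)]
180 [(215, -17, -100, 137, 129), (223, -25, -101, 137, 203), (231, -34, -102, 139, 95), (239, -42, -102, 137, 195), (247, 11, -48, -44, 38), (255, 10, -47, -51, 25), (263, 10, -44, -60, 29), (271, 33, -25, -125, 54), (279, 32, -24, -128, 68), (287, 31, -24, -129, 69), (295, 29, -
[... 1984 characters left out ...]
 47, -43, 53), (255, 10, 45, -51, 21), (263, 10, 42, -60, 15), (271, 34, 22, -126, 55), (279, 32, 22, -127, 67), (287, 31, 22, -129, 62), (295, 29, 22, -129, 65), (303, -6, 42, -66, 19), (311, -109, 98, 114, 27), (319, -127, 103, 129, 203), (327, -136, 104, 129, 202), (335, 24, 20, -138, 71)]
390 [(215, -17, 107, 135, 91), (223, -25, 108, 136, 194), (231, -33, 108, 135, 104), (239, -41, 109, 134, 195), (247, -49, 109, 133, 158), (255, 12, 48, -56, 19), (263, 10, 46, -61, 25), (271, 34, 25, -126, 59), (279, 32, 25, -127, 67), (287, 30, 24, -128, 68), (295, 29, 24, -128, 61), (303, 0, 42, -78, 3), (311, -3, 42, -78, 18), (319, -7, 42, -78, 18), (327, -9, 42, -81, 100), (335, 24, 22, -138, 71)]
```

```bash
sed -i 's/env.grip_depth\*/D*/; s/^R0=/D=float(sys.argv[6]) if len(sys.argv)>6 else .0605\nR0=/' goal.py
python3 goal.py .5245 -.392 .09 -23.3 -30; python3 goal.py .5245 -.392 .045 -23.3 -30
```

```text
t [ 74.2  10.5 104.1] w [-2.6 27.1  6.6] rows 3.9 lean/yaw now [-179.4   -2.9  -16.3]
t [ 71.9  11.  149.1] w [-2.6 27.1  6.6] rows 4.0 lean/yaw now [-179.4   -2.9  -16.3]
```

```bash
python3 -m creep '[{"wx":-0.6,"wy":6.5,"wz":1.6,"tx":18,"ty":3,"tz":22,"gripper":1},{"wx":-1.3,"wy":13,"wz":3.2,"tx":37,"ty":5,"tz":46,"gripper":1},{"wx":-1.9,"wy":19.5,"wz":4.8,"tx":55,"ty":8,"tz":74,"gripper":1},{"wx":-2.6,"wy":26,"wz":6.4,"tx":74,"ty":10.5,"tz":104,"gripper":1},{"wx":-2.6,"wy":27.1,"wz":6.6,"tx":74,"ty":10.5,"tz":104,"gripper":1}]'
python3 -m creep '[{"wx":0,"wy":0,"wz":0,"tx":-10,"ty":0,"tz":17,"gripper":1},{"wx":0,"wy":0,"wz":0,"tx":-20,"ty":0,"tz":35,"gripper":1},{"wx":0,"wy":0,"wz":0,"tx":-20,"ty":0,"tz":35,"gripper":1}]'
python3 goal.py .5245 -.392 .025 -23.3 -30
python3 - <<'E'
from h import *
o=get_obs();p,d=optics.read_camera("wrist"); np.save("w.npy",d); cv2.imwrite("pics/w7.png",cv2.cvtColor(p,cv2.COLOR_RGB2BGR))
P=cloud(d,"wrist",o); m=(d>0)&(d<.4)
m&=(p.max(2)<45)
q=P[m];R=Ro.from_euler("xyz",o["tool_rot"],degrees=True);Q=R.inv().apply(q-o["tool_pos"])*1000
f=(abs(Q[:,0])<14)&(abs(Q[:,1])<60)&(Q[:,2]<-25)
print("lowest finger pts world z",np.sort(q[f][:,2])[:5], "tool z max",np.sort(Q[f][:,2])[-5:], "y range",Q[f][:,1].min(),Q[f][:,1].max())
E
```

```text
time_s: 5.83
tool_pos: [0.5493, -0.4017, 0.0327]
tool_rot: [-179.9, -29.8, -23.4]
force: [-0.7, 1.8, -2.0]
grip_width: 0.0869
grasp_force: 0.0
time_s: 6.08
tool_pos: [0.5494, -0.4016, -0.0072]
tool_rot: [-179.8, -29.6, -23.4]
force: [-1.3, 1.2, -1.3]
grip_width: 0.0869
grasp_force: 0.0
t [-6.9  1.1 19.3] w [-0.1  0.4 -0.1] rows 0.5 lean/yaw now [-179.8  -29.6  -23.4]
lowest finger pts world z [0.02812941 0.02938425 0.02945558 0.03012828 0.03016974] tool z max [-40.63551613 -40.53037972 -40.43912444 -40.39651267 -39.63356897] y range -57.14804534347396 55.652885454540794
```

View pics/w7.png

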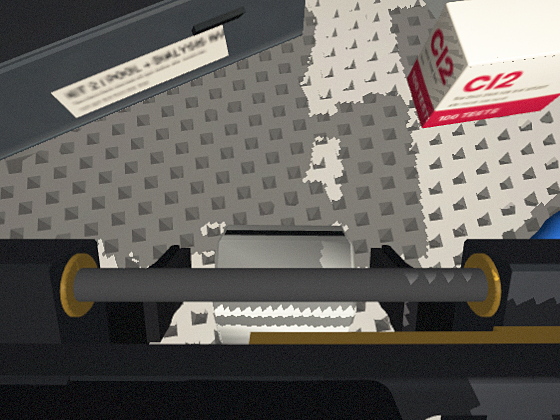

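The TCP reads below the bench with no contact, so the real fingertips end about 40 mm short of the stated TCP. The first grip therefore held only the block's top edge. In the picture the block (cols 217-355) sits between the fingers (190 and 373), with the slot still at the far side.

```bash
python3 -m creep '[{"wx":0,"wy":0,"wz":0,"tx":-3,"ty":0.5,"tz":9,"gripper":1},{"wx":0,"wy":0,"wz":0,"tx":-6,"ty":1,"tz":17.5,"gripper":1},{"wx":0,"wy":0,"wz":0,"tx":-6,"ty":1,"tz":17.5,"gripper":-1},{"wx":0,"wy":0,"wz":0,"tx":-6,"ty":1,"tz":17.5,"gripper":-1},{"wx":0,"wy":0,"wz":0,"tx":-6,"ty":1,"tz":17.5,"gripper":-1}]' 35
python3 -m creep '[{"wx":0,"wy":0,"wz":0,"tx":0,"ty":0,"tz":0,"gripper":-1},{"wx":0,"wy":0,"wz":0,"tx":0,"ty":0,"tz":0,"gripper":-1},{"wx":0,"wy":0,"wz":0,"tx":0,"ty":0,"tz":0,"gripper":-1},{"wx":0,"wy":0,"wz":0,"tx":0,"ty":0,"tz":0,"gripper":-1}]' 35
python3 goal.py .545 -.387 .075 -23.3 0;python3 goal.py .545 -.387 .075 -23.3 30
```

```text
time_s: 6.55
tool_pos: [0.5563, -0.4072, -0.0189]
tool_rot: [180.0, -30.2, -23.3]
force: [0.1, 0.2, 0.7]
grip_width: 0.0744
grasp_force: 0.0
time_s: 6.88
tool_pos: [0.5562, -0.4071, -0.0188]
tool_rot: [180.0, -30.2, -23.3]
force: [-1.4, 0.7, 3.2]
grip_width: 0.0601
grasp_force: 35.0
t [  1. -14. -38.] w [  0.  -30.2   0. ] rows 4.2 lean/yaw now [180.  -30.2 -23.3]
t [-21.1 -14.  -60.2] w [  0.  -60.2   0. ] rows 8.4 lean/yaw now [180.  -30.2 -23.3]
```

```bash
python3 -m creep '[{"wx":0,"wy":-2,"wz":0,"tx":9,"ty":-2,"tz":-18,"gripper":-1},{"wx":0,"wy":-9,"wz":0,"tx":12,"ty":-5,"tz":-28,"gripper":-1},{"wx":0,"wy":-16,"wz":0,"tx":9,"ty":-8,"tz":-33,"gripper":-1},{"wx":0,"wy":-23,"wz":0,"tx":6,"ty":-11,"tz":-36,"gripper":-1},{"wx":0,"wy":-30,"wz":0,"tx":1,"ty":-14,"tz":-38,"gripper":-1}]'
python3 goal.py .545 -.387 .075 -23.3 30;python3 goal.py .545 -.387 .027 -23.3 30
```

```text
time_s: 7.3
tool_pos: [0.545, -0.3874, 0.0162]
tool_rot: [179.8, 0.0, -23.3]
force: [1.8, -1.5, -4.4]
grip_width: 0.0598
grasp_force: 35.0
t [-30.4  -0.3  -6.3] w [  0.1 -30.   -0.1] rows 4.2 lean/yaw now [179.8   0.  -23.3]
t [-30.4  -0.4  41.7] w [  0.1 -30.   -0.1] rows 4.2 lean/yaw now [179.8   0.  -23.3]
```

```bash
python3 -m creep '[{"wx":0,"wy":-7,"wz":0,"tx":-7.5,"ty":0,"tz":-2,"gripper":-1},{"wx":0,"wy":-14,"wz":0,"tx":-15,"ty":0,"tz":-3,"gripper":-1},{"wx":0,"wy":-21,"wz":0,"tx":-22,"ty":0,"tz":-4,"gripper":-1},{"wx":0,"wy":-28,"wz":0,"tx":-29,"ty":0,"tz":-6,"gripper":-1},{"wx":0,"wy":-30,"wz":0,"tx":-30.5,"ty":0,"tz":-6,"gripper":-1}]'
python3 -m creep '[{"wx":0,"wy":0,"wz":0,"tx":9,"ty":0,"tz":16,"gripper":-1},{"wx":0,"wy":0,"wz":0,"tx":16,"ty":0,"tz":28,"gripper":-1},{"wx":0,"wy":0,"wz":0,"tx":18.5,"ty":0,"tz":32,"gripper":-1},{"wx":0,"wy":0,"wz":0,"tx":18.5,"ty":0,"tz":32,"gripper":-1}]'
python3 look.py w8 manifold,port_flat,slot_flat
```

```text
time_s: 7.72
tool_pos: [0.5167, -0.3732, 0.0138]
tool_rot: [-179.9, 30.5, -23.2]
force: [-0.5, 1.1, -6.7]
grip_width: 0.0598
grasp_force: 35.0
time_s: 8.05
tool_pos: [0.5151, -0.374, -0.0194]
tool_rot: [-180.0, 30.1, -23.3]
force: [-0.4, -0.3, -3.4]
grip_width: 0.0599
grasp_force: 35.0
manifold [ 0.533 -0.382  0.03 ] 0.77
slot_flat [ 0.552 -0.391  0.019] 0.96
8.05 [ 0.5151 -0.374  -0.0194] [-179.99   30.11  -23.31] [ 30.   51.7   2.1  61.9   2.6  96.2 -82. ] [-0.4 -0.3 -3.4]
top [ 197  302  167   18 2427] [ 0.5518 -0.3888  0.0516] [ 553.7 -389.7] [60.4 11.5] 65.5
```

```bash
python3 -m creep '[{"wx":0,"wy":0,"wz":0,"tx":1.3,"ty":0,"tz":2.2,"gripper":-1},{"wx":0,"wy":0,"wz":0,"tx":2.5,"ty":0,"tz":4.3,"gripper":-1},{"wx":0,"wy":0,"wz":0,"tx":2.5,"ty":0,"tz":4.3,"gripper":-1}]'
python3 -m creep '[{"wx":0,"wy":0,"wz":0,"tx":1,"ty":0,"tz":1.7,"gripper":-1},{"wx":0,"wy":0,"wz":0,"tx":1,"ty":0,"tz":1.7,"gripper":-1},{"wx":0,"wy":0,"wz":0,"tx":1,"ty":0,"tz":1.7,"gripper":-1}]'
```

```text
time_s: 8.5
tool_pos: [0.5167, -0.3748, -0.0221]
tool_rot: [180.0, 29.9, -23.3]
force: [-0.2, 0.1, -4.0]
grip_width: 0.0599
grasp_force: 35.0
time_s: 8.75
tool_pos: [0.5166, -0.3748, -0.0243]
tool_rot: [180.0, 29.9, -23.3]
force: [0.1, 0.3, -3.9]
grip_width: 0.0597
grasp_force: 35.0
```

```bash
python3 -m creep '[{"wx":0,"wy":0,"wz":0,"tx":1,"ty":0,"tz":1.7,"gripper":-1},{"wx":0,"wy":0,"wz":0,"tx":1,"ty":0,"tz":1.7,"gripper":-1},{"wx":0,"wy":0,"wz":0,"tx":1,"ty":0,"tz":1.7,"gripper":-1}]'
python3 -m creep '[{"wx":0,"wy":0,"wz":0,"tx":0.5,"ty":0,"tz":1,"gripper":-1},{"wx":0,"wy":0,"wz":0,"tx":0.5,"ty":0,"tz":1,"gripper":-1},{"wx":0,"wy":0,"wz":0,"tx":0.5,"ty":0,"tz":1,"gripper":-1}]'
```

```text
time_s: 9.0
tool_pos: [0.5167, -0.3748, -0.0263]
tool_rot: [180.0, 29.9, -23.3]
force: [-1.0, -0.1, -4.8]
grip_width: 0.0601
grasp_force: 35.0
time_s: 9.25
tool_pos: [0.5168, -0.3749, -0.0271]
tool_rot: [180.0, 29.9, -23.3]
force: [0.1, -1.1, -2.9]
grip_width: 0.0599
grasp_force: 35.0
```

```bash
python3 -m creep '[{"wx":0,"wy":0,"wz":0,"tx":0.5,"ty":0,"tz":1,"gripper":-1},{"wx":0,"wy":0,"wz":0,"tx":0.5,"ty":0,"tz":1,"gripper":-1}]'
python3 -m creep '[{"wx":0,"wy":0,"wz":0,"tx":0.5,"ty":0,"tz":0.9,"gripper":-1},{"wx":0,"wy":0,"wz":0,"tx":0.5,"ty":0,"tz":0.9,"gripper":-1}]'
```

```text
time_s: 9.42
tool_pos: [0.5168, -0.3749, -0.0272]
tool_rot: [180.0, 29.9, -23.3]
force: [0.2, 0.9, 2.7]
grip_width: 0.0595
grasp_force: 35.0
time_s: 9.58
tool_pos: [0.5168, -0.3749, -0.0272]
tool_rot: [180.0, 29.9, -23.3]
force: [-0.3, 0.8, 6.0]
grip_width: 0.0595
grasp_force: 35.0
```

```bash
python3 -m creep '[{"wx":0,"wy":0,"wz":0,"tx":-0.5,"ty":0,"tz":-0.8,"gripper":1},{"wx":0,"wy":0,"wz":0,"tx":-0.5,"ty":0,"tz":-0.8,"gripper":1},{"wx":0,"wy":0,"wz":0,"tx":-0.5,"ty":0,"tz":-0.8,"gripper":1},{"wx":0,"wy":0,"wz":0,"tx":-0.5,"ty":0,"tz":-0.8,"gripper":1},{"wx":0,"wy":0,"wz":0,"tx":-0.5,"ty":0,"tz":-0.8,"gripper":1}]'
python3 -m creep '[{"wx":0,"wy":0,"wz":0,"tx":0,"ty":0,"tz":0,"gripper":1},{"wx":0,"wy":0,"wz":0,"tx":-5,"ty":0,"tz":-9,"gripper":1},{"wx":0,"wy":0,"wz":0,"tx":-17,"ty":0,"tz":-29,"gripper":1},{"wx":0,"wy":0,"wz":0,"tx":-35,"ty":0,"tz":-60,"gripper":1},{"wx":0,"wy":0,"wz":0,"tx":-50,"ty":0,"tz":-87,"gripper":1}]'
python3 goal.py .5355 -.383 .09 -23.3 0 .057
```

```text
time_s: 10.0
tool_pos: [0.5165, -0.3747, -0.0287]
tool_rot: [180.0, 29.9, -23.3]
force: [-0.3, 0.8, 0.6]
grip_width: 0.0834
grasp_force: 0.0
time_s: 10.42
tool_pos: [0.5162, -0.3746, 0.0738]
tool_rot: [180.0, 30.0, -23.3]
force: [0.8, -0.2, 0.3]
grip_width: 0.0872
grasp_force: 0.0
t [38.6  0.1 24.9] w [ 0. 30. -0.] rows 4.2 lean/yaw now [180.   30.  -23.3]
```

```bash
python3 -m creep '[{"wx":0,"wy":7,"wz":0,"tx":5,"ty":0,"tz":2,"gripper":1},{"wx":0,"wy":14,"wz":0,"tx":12,"ty":0,"tz":6,"gripper":1},{"wx":0,"wy":21,"wz":0,"tx":20,"ty":0,"tz":10,"gripper":1},{"wx":0,"wy":28,"wz":0,"tx":30,"ty":0,"tz":16,"gripper":1},{"wx":0,"wy":30,"wz":0,"tx":35,"ty":0,"tz":20,"gripper":1}]'
python3 look.py w9 manifold,port_flat,slot_flat
python3 goal.py .5355 -.383 .09 -23.3 -30 .057
```

```text
time_s: 10.83
tool_pos: [0.5311, -0.3819, 0.0377]
tool_rot: [179.9, -0.2, -23.4]
force: [-1.6, 0.3, -2.1]
grip_width: 0.087
grasp_force: 0.0
manifold [ 0.536 -0.381  0.024] 0.89
port_flat [ 0.516 -0.375  0.034] 0.97
slot_flat [ 0.554 -0.392  0.007] 0.58
10.8333 [ 0.5311 -0.3819  0.0377] [179.94  -0.22 -23.41] [ 33.2  24.4   0.2  92.2  -0.1  63.2 -80. ] [-1.6  0.3 -2.1]
top [   0    0  134   78 4463] [ 0.6851 -0.3181  0.0469] [ 690.1 -323.7] [30.7 81.1] 3.2
top [  0   0 178 103 979] [ 0.6662 -0.3329  0.0487] [ 666.1 -331.1] [  2.  107.5] 2.8
top [ 226  206  108   62 6117] [ 0.5377 -0.383   0.0507] [ 536.4 -382.4] [60.3 36.3] 65.7
t [27.9  0.  -1.9] w [ 0.  29.8  0. ] rows 4.2 lean/yaw now [180.   -0.2 -23.3]
```

```bash
python3 -m creep '[{"wx":0,"wy":7,"wz":0.3,"tx":7,"ty":0,"tz":-2,"gripper":1},{"wx":0,"wy":14,"wz":0.5,"tx":14,"ty":0,"tz":-2,"gripper":1},{"wx":0,"wy":21,"wz":0.7,"tx":21,"ty":0,"tz":-2,"gripper":1},{"wx":0,"wy":28,"wz":0.8,"tx":27,"ty":0,"tz":-2,"gripper":1},{"wx":0,"wy":30,"wz":0.8,"tx":28,"ty":0,"tz":-2,"gripper":1}]'
python3 goal.py .536 -.3825 .027 -24 -30 .057
```

```text
time_s: 11.45
tool_pos: [0.5585, -0.3928, 0.037]
tool_rot: [-179.8, -30.1, -24.2]
force: [0.1, -0.4, -1.2]
grip_width: 0.0869
grasp_force: 0.0
t [-26.5  -0.   53.3] w [-0.1 -0.1 -0.2] rows 1.4 lean/yaw now [-179.8  -30.1  -24.2]
```

```bash
python3 -m creep '[{"wx":0,"wy":0,"wz":0,"tx":-10,"ty":0,"tz":20,"gripper":1},{"wx":0,"wy":0,"wz":0,"tx":-20,"ty":0,"tz":40,"gripper":1},{"wx":0,"wy":0,"wz":0,"tx":-26.5,"ty":0,"tz":53,"gripper":1},{"wx":0,"wy":0,"wz":0,"tx":-26.5,"ty":0,"tz":53,"gripper":1},{"wx":0,"wy":0,"wz":0,"tx":-26.5,"ty":0,"tz":53,"gripper":-1}]'
python3 -m creep '[{"wx":0,"wy":0,"wz":0,"tx":0,"ty":0,"tz":0,"gripper":-1},{"wx":0,"wy":0,"wz":0,"tx":0,"ty":0,"tz":0,"gripper":-1},{"wx":0,"wy":0,"wz":0,"tx":0,"ty":0,"tz":0,"gripper":-1},{"wx":0,"wy":0,"wz":0,"tx":0,"ty":0,"tz":0,"gripper":-1},{"wx":0,"wy":0,"wz":0,"tx":0,"ty":0,"tz":0,"gripper":-1}]' 35
python3 -m creep '[{"wx":0,"wy":0,"wz":0,"tx":0,"ty":0,"tz":0,"gripper":-1},{"wx":0,"wy":0,"wz":0,"tx":0,"ty":0,"tz":0,"gripper":-1}]' 35
cat > off.py <<'E'
# block centre (x y, z=.025) in tool coords
from h import *
import sys
o=get_obs();R=Ro.from_euler("xyz",o["tool_rot"],degrees=True)
print("centre in tool mm",(R.inv().apply(np.array([float(sys.argv[1]),float(sys.argv[2]),float(sys.argv[3])])-o["tool_pos"])*1000).round(1))
E
python3 off.py .536 -.3825 .025
python3 goal.py .536 -.3825 .075 -24 0 .057;
```

```text
time_s: 11.87
tool_pos: [0.5658, -0.3954, -0.0201]
tool_rot: [-179.7, -30.1, -24.2]
force: [-0.8, -1.0, 1.0]
grip_width: 0.0851
grasp_force: 0.0
time_s: 12.28
tool_pos: [0.5652, -0.3959, -0.0186]
tool_rot: [-179.8, -30.2, -24.2]
force: [0.6, -0.1, 3.6]
grip_width: 0.0599
grasp_force: 35.0
time_s: 12.45
tool_pos: [0.5652, -0.3958, -0.0187]
tool_rot: [-179.8, -30.2, -24.2]
force: [-2.4, 1.5, 5.6]
grip_width: 0.06
grasp_force: 35.0
centre in tool mm [ -5.7  -0.3 -53.9]
t [ -9.3  -0.3 -47.8] w [ -0.1 -30.2  -0.1] rows 4.2 lean/yaw now [-179.8  -30.2  -24.2]
```

```bash
python3 -m creep '[{"wx":0,"wy":-2,"wz":0,"tx":9,"ty":0,"tz":-18,"gripper":-1},{"wx":0,"wy":-9,"wz":0,"tx":9,"ty":0,"tz":-32,"gripper":-1},{"wx":0,"wy":-16,"wz":0,"tx":4,"ty":0,"tz":-38,"gripper":-1},{"wx":0,"wy":-23,"wz":0,"tx":-3,"ty":0,"tz":-44,"gripper":-1},{"wx":0,"wy":-30,"wz":0,"tx":-9,"ty":0,"tz":-48,"gripper":-1}]'
python3 goal.py .536 -.3825 .075 -24 30 .054
```

```text
time_s: 12.87
tool_pos: [0.5346, -0.3824, 0.0188]
tool_rot: [-179.9, 0.0, -24.1]
force: [1.0, -0.2, -4.9]
grip_width: 0.06
grasp_force: 35.0
t [-25.6  -0.4  -9.4] w [ -0.1 -30.   -0.1] rows 4.2 lean/yaw now [-179.9    0.   -24.1]
```

```bash
python3 -m creep '[{"wx":0,"wy":-7,"wz":0,"tx":-6,"ty":0,"tz":-3,"gripper":-1},{"wx":0,"wy":-14,"wz":0,"tx":-12,"ty":0,"tz":-6,"gripper":-1},{"wx":0,"wy":-21,"wz":0,"tx":-18,"ty":0,"tz":-9,"gripper":-1},{"wx":0,"wy":-28,"wz":0,"tx":-24,"ty":0,"tz":-9,"gripper":-1},{"wx":0,"wy":-30,"wz":0,"tx":-25.5,"ty":0,"tz":-9,"gripper":-1}]'
python3 -m creep '[{"wx":0,"wy":0,"wz":0,"tx":8,"ty":0,"tz":14,"gripper":-1},{"wx":0,"wy":0,"wz":0,"tx":15,"ty":0,"tz":26,"gripper":-1},{"wx":0,"wy":0,"wz":0,"tx":16,"ty":0,"tz":28,"gripper":-1},{"wx":0,"wy":0,"wz":0,"tx":16,"ty":0,"tz":28,"gripper":-1}]'
python3 look.py w10 manifold,port_flat,slot_flat
```

```text
time_s: 13.28
tool_pos: [0.5118, -0.3701, 0.0192]
tool_rot: [-179.7, 30.4, -23.8]
force: [-0.9, 1.3, -7.7]
grip_width: 0.0599
grasp_force: 35.0
time_s: 13.62
tool_pos: [0.5103, -0.3713, -0.0073]
tool_rot: [-179.8, 29.9, -24.0]
force: [1.0, 0.3, -4.2]
grip_width: 0.0599
grasp_force: 35.0
manifold [ 0.529 -0.379  0.043] 0.58
slot_flat [ 0.529 -0.38   0.016] 0.55
13.6167 [ 0.5103 -0.3713 -0.0073] [-179.78   29.86  -24.  ] [ 28.7  50.2   4.9  63.1   0.4  96.3 -81.3] [ 1.   0.3 -4.2]
top [ 205  254  152   14 1775] [ 0.5547 -0.3901  0.0481] [ 554.8 -390.2] [60.1  5.2] 65.7
```

Need about 17 mm more down (contact expected near TCP z −0.0245).

```bash
python3 -m creep '[{"wx":0,"wy":0,"wz":0,"tx":3,"ty":0,"tz":5.5,"gripper":-1},{"wx":0,"wy":0,"wz":0,"tx":6,"ty":0,"tz":10.5,"gripper":-1},{"wx":0,"wy":0,"wz":0,"tx":7.3,"ty":0,"tz":12.7,"gripper":-1},{"wx":0,"wy":0,"wz":0,"tx":7.3,"ty":0,"tz":12.7,"gripper":-1}]'
python3 -m creep '[{"wx":0,"wy":0,"wz":0,"tx":0.8,"ty":0,"tz":1.3,"gripper":-1},{"wx":0,"wy":0,"wz":0,"tx":0.8,"ty":0,"tz":1.3,"gripper":-1}]'
python3 -m creep '[{"wx":0,"wy":0,"wz":0,"tx":0.5,"ty":0,"tz":0.9,"gripper":-1},{"wx":0,"wy":0,"wz":0,"tx":0.5,"ty":0,"tz":0.9,"gripper":-1}]'
```

```text
time_s: 14.15
tool_pos: [0.5115, -0.3713, -0.022]
tool_rot: [-179.8, 29.8, -24.0]
force: [-0.1, -0.1, -3.5]
grip_width: 0.0597
grasp_force: 35.0
time_s: 14.32
tool_pos: [0.5121, -0.3718, -0.0228]
tool_rot: [-179.8, 29.8, -24.0]
force: [-0.4, -0.4, -3.4]
grip_width: 0.0598
grasp_force: 35.0
time_s: 14.48
tool_pos: [0.5122, -0.3719, -0.0235]
tool_rot: [-179.8, 29.7, -24.0]
force: [0.5, -0.3, -4.0]
grip_width: 0.0597
grasp_force: 35.0
```

```bash
python3 -m creep '[{"wx":0,"wy":0,"wz":0,"tx":0.6,"ty":0,"tz":1,"gripper":-1},{"wx":0,"wy":0,"wz":0,"tx":0.6,"ty":0,"tz":1,"gripper":-1}]'
python3 -m creep '[{"wx":0,"wy":0,"wz":0,"tx":0.5,"ty":0,"tz":0.9,"gripper":-1},{"wx":0,"wy":0,"wz":0,"tx":0.5,"ty":0,"tz":0.9,"gripper":-1}]'
python3 -m creep '[{"wx":0,"wy":0,"wz":0,"tx":0.5,"ty":0,"tz":0.9,"gripper":-1},{"wx":0,"wy":0,"wz":0,"tx":0.5,"ty":0,"tz":0.9,"gripper":-1}]'
```

```text
time_s: 14.65
tool_pos: [0.5124, -0.372, -0.0244]
tool_rot: [-179.8, 29.7, -24.0]
force: [0.7, 0.1, -3.2]
grip_width: 0.0597
grasp_force: 35.0
time_s: 14.82
tool_pos: [0.5124, -0.372, -0.0244]
tool_rot: [-179.8, 29.7, -24.0]
force: [0.2, 0.1, 2.4]
grip_width: 0.0599
grasp_force: 34.9
time_s: 14.98
tool_pos: [0.5124, -0.372, -0.0245]
tool_rot: [-179.8, 29.7, -24.0]
force: [0.5, 1.3, 6.6]
grip_width: 0.0595
grasp_force: 34.9
```

```bash
python3 -m creep '[{"wx":0,"wy":0,"wz":0,"tx":-0.7,"ty":0,"tz":-1.2,"gripper":1},{"wx":0,"wy":0,"wz":0,"tx":-0.7,"ty":0,"tz":-1.2,"gripper":1},{"wx":0,"wy":0,"wz":0,"tx":-0.7,"ty":0,"tz":-1.2,"gripper":1},{"wx":0,"wy":0,"wz":0,"tx":-0.7,"ty":0,"tz":-1.2,"gripper":1},{"wx":0,"wy":0,"wz":0,"tx":-0.7,"ty":0,"tz":-1.2,"gripper":1}]'
python3 -m creep '[{"wx":0,"wy":0,"wz":0,"tx":0,"ty":0,"tz":0,"gripper":1},{"wx":0,"wy":0,"wz":0,"tx":-5,"ty":0,"tz":-9,"gripper":1},{"wx":0,"wy":0,"wz":0,"tx":-17,"ty":0,"tz":-29,"gripper":1},{"wx":0,"wy":0,"wz":0,"tx":-35,"ty":0,"tz":-60,"gripper":1},{"wx":0,"wy":0,"wz":0,"tx":-50,"ty":0,"tz":-87,"gripper":1}]'
python3 -m creep '[{"wx":0,"wy":7,"wz":0,"tx":2,"ty":0,"tz":0,"gripper":1},{"wx":0,"wy":14,"wz":0,"tx":4,"ty":0,"tz":0,"gripper":1},{"wx":0,"wy":21,"wz":0,"tx":7,"ty":0,"tz":0,"gripper":1},{"wx":0,"wy":28,"wz":0,"tx":10,"ty":0,"tz":0,"gripper":1},{"wx":0,"wy":30,"wz":0,"tx":10,"ty":0,"tz":0,"gripper":1}]'
python3 look.py w11 manifold,port_flat,slot_flat,bed,stop_face,jaw_back
python3 goal.py .532 -.381 .025 -24 0 .054
```

```text
time_s: 15.4
tool_pos: [0.5119, -0.3718, -0.0256]
tool_rot: [-179.8, 29.8, -24.0]
force: [0.2, -0.5, 0.8]
grip_width: 0.0839
grasp_force: 0.0
time_s: 15.82
tool_pos: [0.5113, -0.3718, 0.0769]
tool_rot: [-179.8, 29.8, -24.0]
force: [0.3, -0.5, 0.1]
grip_width: 0.0868
grasp_force: 0.0
time_s: 16.23
tool_pos: [0.5157, -0.3747, 0.0712]
tool_rot: [-179.8, -0.4, -24.2]
force: [-1.1, -0.6, -0.9]
grip_width: 0.087
grasp_force: 0.0
manifold [ 0.531 -0.38   0.024] 0.66
port_flat [ 0.535 -0.381  0.052] 0.94
16.2333 [ 0.5157 -0.3747  0.0712] [-179.84   -0.42  -24.18] [ 30.8  20.6   3.7  93.3  -1.7  65.7 -79.3] [-1.1 -0.6 -0.9]
top [   0    0  134   84 4855] [ 0.6865 -0.2975  0.0469] [ 692.4 -302.7] [37.5 97.4] 3.0
top [  0   0 175 105 879] [ 0.6652 -0.3131  0.0488] [ 665.  -311.2] [  2.1 126.1] 3.1
top [ 232  176   94   54 4741] [ 0.5339 -0.3807  0.0509] [ 533.2 -380.4] [60.1 35.7] 65.9
top [ 191  308   84   37 1297] [ 0.4614 -0.3165  0.05  ] [ 457.1 -309. ] [21.  58.8] 5.0
t [11.7  0.6 99.1] w [-0.2 -0.3 -0. ] rows 2.4 lean/yaw now [-179.8   -0.3  -24. ]
```

View pics/w11.png

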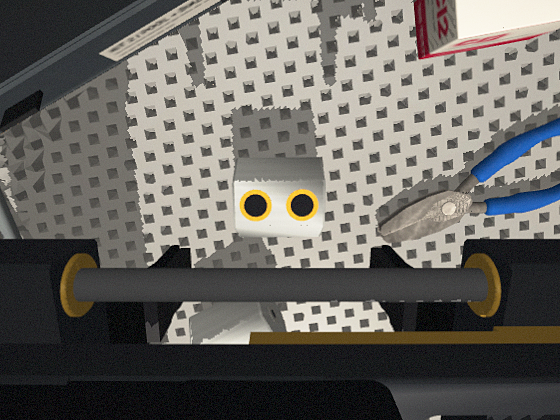

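The ports face up, at (255,205) and (301,205), and the block is flat and free. Next: grip it upright and carry it to the cradle.

```bash
python3 -m creep '[{"wx":0,"wy":-0.3,"wz":0,"tx":10,"ty":0.6,"tz":35,"gripper":1},{"wx":0,"wy":-0.3,"wz":0,"tx":12,"ty":0.6,"tz":70,"gripper":1},{"wx":0,"wy":-0.3,"wz":0,"tx":12,"ty":0.6,"tz":97,"gripper":1},{"wx":0,"wy":-0.3,"wz":0,"tx":12,"ty":0.6,"tz":97,"gripper":1},{"wx":0,"wy":-0.3,"wz":0,"tx":12,"ty":0.6,"tz":97,"gripper":-1}]'
python3 -m creep '[{"wx":0,"wy":0,"wz":0,"tx":0,"ty":0,"tz":0,"gripper":-1},{"wx":0,"wy":0,"wz":0,"tx":0,"ty":0,"tz":0,"gripper":-1},{"wx":0,"wy":0,"wz":0,"tx":0,"ty":0,"tz":0,"gripper":-1},{"wx":0,"wy":0,"wz":0,"tx":0,"ty":0,"tz":0,"gripper":-1},{"wx":0,"wy":0,"wz":0,"tx":0,"ty":0,"tz":0,"gripper":-1}]' 35
python3 -m creep '[{"wx":0,"wy":0,"wz":0,"tx":0,"ty":0,"tz":0,"gripper":-1},{"wx":0,"wy":0,"wz":0,"tx":0,"ty":0,"tz":0,"gripper":-1}]' 35
python3 off.py .532 -.381 .025
python3 goal.py .5454 -.1237 .14 79.7 0 .054
```

```text
time_s: 17.0
tool_pos: [0.5302, -0.38, -0.029]
tool_rot: [-179.8, 0.3, -24.0]
force: [-0.5, -0.1, 1.1]
grip_width: 0.0851
grasp_force: 0.0
time_s: 17.42
tool_pos: [0.5323, -0.3814, -0.0249]
tool_rot: [-179.8, -0.1, -24.1]
force: [-1.7, 1.1, 4.3]
grip_width: 0.0597
grasp_force: 35.0
time_s: 17.58
tool_pos: [0.5323, -0.3813, -0.0249]
tool_rot: [-179.8, -0.1, -24.1]
force: [0.0, 1.6, 6.8]
grip_width: 0.0595
grasp_force: 35.0
centre in tool mm [ -0.3  -0.3 -49.9]
t [ -92.8 -240.9 -110.4] w [  -0.    -0.3 -103.8] rows 14.5 lean/yaw now [-1.798e+02 -1.000e-01 -2.410e+01]
```

```bash
python3 -m creep '[{"wx":0,"wy":0,"wz":0,"tx":0,"ty":0,"tz":-25,"gripper":-1},{"wx":0,"wy":0,"wz":-6,"tx":0,"ty":0,"tz":-65,"gripper":-1},{"wx":0,"wy":0,"wz":-13,"tx":0,"ty":0,"tz":-100,"gripper":-1},{"wx":0,"wy":0,"wz":-20,"tx":-10,"ty":-26,"tz":-110,"gripper":-1},{"wx":0,"wy":0,"wz":-27,"tx":-24,"ty":-62,"tz":-110,"gripper":-1}]'
python3 goal.py .5454 -.1237 .14 79.7 0 .05
```

```text
time_s: 18.0
tool_pos: [0.5346, -0.3213, 0.0876]
tool_rot: [179.7, -0.3, 2.8]
force: [0.8, 0.3, -4.5]
grip_width: 0.0596
grasp_force: 35.0
t [  20.5 -196.9   -3.2] w [  0.5  -0.1 -76.9] rows 10.7 lean/yaw now [179.7  -0.3   2.8]
```

```bash
python3 -m creep '[{"wx":0,"wy":0,"wz":-7,"tx":2,"ty":-20,"tz":-1,"gripper":-1},{"wx":0,"wy":0,"wz":-14,"tx":4,"ty":-40,"tz":-2,"gripper":-1},{"wx":0,"wy":0,"wz":-21,"tx":6,"ty":-60,"tz":-3,"gripper":-1},{"wx":0,"wy":0,"wz":-28,"tx":8,"ty":-80,"tz":-3,"gripper":-1},{"wx":0.2,"wy":0,"wz":-35,"tx":10,"ty":-100,"tz":-3,"gripper":-1}]'
python3 goal.py .5454 -.1237 .14 79.7 0 .05
```

```text
time_s: 18.42
tool_pos: [0.538, -0.2132, 0.0858]
tool_rot: [-179.6, -0.1, 38.3]
force: [-0.2, 0.5, -4.5]
grip_width: 0.0599
grasp_force: 35.0
t [ 61.3 -65.6  -3.6] w [ -0.3  -0.3 -41.4] rows 5.8 lean/yaw now [-1.796e+02 -1.000e-01  3.830e+01]
```

```bash
python3 -m creep '[{"wx":0,"wy":0,"wz":-7,"tx":10,"ty":-11,"tz":-3,"gripper":-1},{"wx":0,"wy":0,"wz":-14,"tx":20,"ty":-22,"tz":-4,"gripper":-1},{"wx":0,"wy":0,"wz":-21,"tx":30,"ty":-33,"tz":-4,"gripper":-1},{"wx":0,"wy":0,"wz":-28,"tx":41,"ty":-44,"tz":-4,"gripper":-1},{"wx":-0.3,"wy":-0.3,"wz":-35,"tx":51,"ty":-55,"tz":-4,"gripper":-1}]'
python3 goal.py .5454 -.1237 .14 79.7 0 .05
python3 look.py w12 bed,stop_face,jaw_back .058
python3 - <<'E'
from h import *
# check with top + scene nets
for c in ("top","scene"):
    optics.read_camera(c)
    for q in ("bed","stop_face","jaw_back","manifold","port_flat"):
        for r in nets.place_of(q,c)[:1]: print(c,q,np.round(r["point"],4),round(r["confidence"],2))
E
```

```text
time_s: 18.83
tool_pos: [0.5445, -0.1395, 0.0902]
tool_rot: [-180.0, 0.1, 73.2]
force: [-0.6, 0.3, -4.3]
grip_width: 0.0599
grasp_force: 35.0
t [15.4 -3.7  0.2] w [-0.   0.1 -6.5] rows 0.9 lean/yaw now [-1.80e+02  1.00e-01  7.32e+01]
bed [ 0.538 -0.123  0.012] 0.62
stop_face [ 0.611 -0.136  0.036] 0.67
jaw_back [ 0.462 -0.109  0.045] 0.72
18.8333 [ 0.5445 -0.1395  0.0902] [-1.7995e+02  7.0000e-02  7.3230e+01] [ 26.3  12.3 -16.5 102.    3.9  66.3  -8.2] [-0.6  0.3 -4.3]
top [ 370  147   30   84 2186] [ 0.6202 -0.1339  0.0588] [ 620.7 -135.3] [56.2 18.1] 79.6
top [ 142  181   40   68 1337] [ 0.4721 -0.106   0.0594] [ 469.3 -107.9] [46.1 18.9] 79.6
top manifold [0.3935 0.0252 0.0264] 0.7
top port_flat [0.4145 0.0153 0.0127] 0.72
scene stop_face [ 0.6107 -0.1323  0.0331] 0.72
scene jaw_back [ 0.4578 -0.1094  0.0467] 0.53
scene manifold [ 0.5432 -0.1442  0.1422] 0.69
scene port_flat [0.4145 0.0191 0.0104] 0.67
```

```bash
python3 - <<'E'
from h import *
o=get_obs(); d=np.load("w.npy"); P=cloud(d,"wrist",o)
for nm,P in (("wrist",P),("top",cloud(np.load("top_d.npy"),"top"))):
    q=P.reshape(-1,3); a=np.radians(-10.35); c=np.array([.538,-.122])
    yc=(q[:,:2]-c)@[np.cos(a),np.sin(a)]*1000; xc=(q[:,:2]-c)@[np.sin(a),-np.cos(a)]*1000; z=q[:,2]*1000
    for n,lo,hi,y0,y1 in (("rail",24,31,-60,60),("plate",7,13,-110,110),("stop",52,63,60,110),("jaw",54,64,-90,-40)):
        m=(z>lo)&(z<hi)&(abs(xc)<60)&(yc>y0)&(yc<y1)
        if m.sum()<20: continue
        h,e=np.histogram(xc[m],np.arange(-60,61,4)); print(nm,n,"x",np.percentile(xc[m],[1,50,99]).round(1),"y",np.percentile(yc[m],[1,99]).round(1),"z",np.median(z[m]).round(1)); print("  ",dict(zip(e[:-1][h>0].tolist(),h[h>0].tolist())))
E
```

```text
wrist rail x [-34.  -28.8  29.1] y [-59.8  58.7] z 28.0
   {-36: 461, -32: 903, -28: 716, -24: 29, -16: 4, -12: 9, -8: 11, -4: 9, 0: 10, 4: 11, 8: 5, 20: 97, 24: 77, 28: 40}
wrist plate x [-47.3  -8.6  42.5] y [-108.7   98.6] z 11.9
   {-48: 1247, -44: 1273, -40: 406, -36: 132, -32: 128, -28: 33, -24: 112, -20: 907, -16: 890, -12: 857, -8: 834, -4: 852, 0: 810, 4: 768, 8: 799, 12: 708, 16: 452, 20: 27, 24: 11, 28: 2, 32: 18, 36: 126, 40: 293, 44: 13, 52: 8, 56: 2}
wrist stop x [-29.2  -3.2  25.5] y [76.2 93.1] z 60.0
   {-32: 79, -28: 176, -24: 175, -20: 167, -16: 169, -12: 168, -8: 171, -4: 160, 0: 160, 4: 158, 8: 156, 12: 158, 16: 154, 20: 149, 24: 76}
wrist jaw x [-24.7  -8.3  20.5] y [-77.3 -59.6] z 60.5
   {-28: 52, -24: 177, -20: 170, -16: 169, -12: 151, -8: 60, -4: 49, 0: 70, 4: 90, 8: 108, 12: 158, 16: 142, 20: 29}
top rail x [-32.5  23.2  32.9] y [-59.3  58.2] z 26.4
   {-36: 6, -32: 52, -28: 61, -24: 24, 20: 8, 24: 64, 28: 61, 32: 15}
top plate x [-44.7   0.8  46. ] y [-108.9   98.5] z 10.1
   {-52: 1, -48: 28, -44: 98, -40: 59, -36: 13, -32: 8, -28: 7, -24: 5, -20: 73, -16: 79, -12: 76, -8: 74, -4: 78, 0: 76, 4: 74, 8: 81, 12: 68, 16: 71, 20: 2, 24: 6, 28: 14, 32: 13, 36: 54, 40: 107, 44: 62, 48: 1}
top stop x [-27.2   0.8  27.7] y [75.  93.8] z 57.9
   {-28: 11, -24: 10, -20: 12, -16: 11, -12: 11, -8: 12, -4: 14, 0: 10, 4: 12, 8: 11, 12: 14, 16: 13, 20: 11, 24: 13, 28: 1}
top jaw x [-21.6   1.9  23.3] y [-78.8 -61. ] z 59.4
   {-24: 6, -20: 12, -16: 11, -12: 13, -8: 6, -4: 5, 0: 5, 4: 4, 8: 13, 12: 11, 16: 11, 20: 13}
```

```bash
python3 - <<'E'
from h import *
o=get_obs(); d=np.load("w.npy"); P=cloud(d,"wrist",o); R=Ro.from_euler("xyz",o["tool_rot"],degrees=True)
Q=R.inv().apply((P-o["tool_pos"]).reshape(-1,3))*1000
m=(d.ravel()>0)&(abs(Q[:,1])<29)&(abs(Q[:,0])<40)&(Q[:,2]>-85)&(Q[:,2]<-40)
q=Q[m]
for x in range(-30,34,3):
    k=q[(q[:,0]>=x)&(q[:,0]<x+3)]
    if len(k): print(x,len(k),np.percentile(k[:,2],[5,50,95]).round(1))
E
```

```text
-15 360 [-76.8 -75.8 -75. ]
-12 945 [-77.  -76.1 -75.1]
-9 945 [-77.1 -76.2 -75.2]
-6 973 [-77.4 -76.3 -75.3]
-3 977 [-77.4 -76.4 -75.4]
0 130 [-77.8 -76.9 -76.3]
12 195 [-76.7 -75.7 -74.8]
15 1756 [-76.3 -73.7 -70.7]
18 1608 [-71.4 -68.6 -65.8]
21 1503 [-66.3 -63.4 -60.5]
24 1353 [-60.8 -58.2 -55.3]
27 1152 [-55.7 -53.2 -50.8]
```

```bash
python3 goal.py .5461 -.1224 .14 79.65 0 .05
python3 -m creep '[{"wx":0,"wy":0,"wz":-6,"tx":14,"ty":-3,"tz":0,"gripper":-1},{"wx":0,"wy":0,"wz":-6.5,"tx":17,"ty":-4,"tz":20,"gripper":-1},{"wx":0,"wy":0,"wz":-6.5,"tx":17,"ty":-4,"tz":50,"gripper":-1},{"wx":0,"wy":0,"wz":-6.5,"tx":17,"ty":-4,"tz":72,"gripper":-1},{"wx":0,"wy":0,"wz":-6.5,"tx":17,"ty":-4,"tz":72,"gripper":-1}]'
python3 goal.py .5461 -.1224 .035 79.65 0 .05
```

```text
t [16.8 -4.6  1.1] w [ 0.1  0.  -6.7] rows 0.9 lean/yaw now [179.9   0.   72.9]
time_s: 20.05
tool_pos: [0.5424, -0.1215, 0.0144]
tool_rot: [-179.5, 0.0, 79.4]
force: [-2.7, 0.3, -4.4]
grip_width: 0.0599
grasp_force: 35.0
t [-0.2  4.1 29.3] w [-0.5  0.  -0.2] rows 0.7 lean/yaw now [-179.5    0.    79.4]
```

```bash
python3 -m creep '[{"wx":0,"wy":0,"wz":0,"tx":0,"ty":2,"tz":5,"gripper":-1},{"wx":0,"wy":0,"wz":0,"tx":0,"ty":3,"tz":10,"gripper":-1},{"wx":0,"wy":0,"wz":0,"tx":0,"ty":3,"tz":13,"gripper":-1},{"wx":0,"wy":0,"wz":0,"tx":0,"ty":3,"tz":13,"gripper":-1}]'
python3 goal.py .5461 -.1224 .035 79.65 0 .05
python3 -m creep '[{"wx":0,"wy":0,"wz":0,"tx":0,"ty":0,"tz":4,"gripper":-1},{"wx":0,"wy":0,"wz":0,"tx":0,"ty":0,"tz":7,"gripper":-1},{"wx":0,"wy":0,"wz":0,"tx":0,"ty":0,"tz":7,"gripper":-1}]'
python3 goal.py .5461 -.1224 .035 79.65 0 .05
```

```text
time_s: 20.38
tool_pos: [0.5504, -0.1232, 0.0067]
tool_rot: [179.9, 0.0, 79.4]
force: [0.4, -1.5, -3.2]
grip_width: 0.0597
grasp_force: 35.0
t [-0.  -4.4 21.7] w [ 0.1  0.  -0.2] rows 0.5 lean/yaw now [179.9   0.   79.4]
time_s: 20.63
tool_pos: [0.5494, -0.123, -0.0012]
tool_rot: [180.0, 0.0, 79.4]
force: [0.2, -0.1, -4.6]
grip_width: 0.06
grasp_force: 35.0
t [-0.1 -3.4 13.8] w [ 0.   0.  -0.2] rows 0.3 lean/yaw now [180.    0.   79.4]
```

```bash
python3 -m creep '[{"wx":0,"wy":0,"wz":0,"tx":0,"ty":-2,"tz":4,"gripper":-1},{"wx":0,"wy":0,"wz":0,"tx":0,"ty":-3,"tz":8,"gripper":-1},{"wx":0,"wy":0,"wz":0,"tx":0,"ty":-3,"tz":8,"gripper":-1}]'
python3 -m creep '[{"wx":0,"wy":0,"wz":0,"tx":0,"ty":0,"tz":2,"gripper":-1},{"wx":0,"wy":0,"wz":0,"tx":0,"ty":0,"tz":3,"gripper":-1},{"wx":0,"wy":0,"wz":0,"tx":0,"ty":0,"tz":3,"gripper":-1}]'
python3 goal.py .5461 -.1224 .035 79.65 0 .05
```

```text
time_s: 20.88
tool_pos: [0.5456, -0.1223, -0.0099]
tool_rot: [-179.9, 0.0, 79.4]
force: [-1.1, 0.3, -3.9]
grip_width: 0.0598
grasp_force: 35.0
time_s: 21.13
tool_pos: [0.5467, -0.1224, -0.0121]
tool_rot: [180.0, 0.0, 79.4]
force: [0.5, 0.5, -3.9]
grip_width: 0.0601
grasp_force: 35.0
t [-0.1 -0.6  2.9] w [ 0.   0.  -0.2] rows 0.1 lean/yaw now [180.    0.   79.4]
```

```bash
python3 -m creep '[{"wx":0,"wy":0,"wz":0,"tx":0,"ty":0,"tz":1.5,"gripper":-1},{"wx":0,"wy":0,"wz":0,"tx":0,"ty":0,"tz":1.5,"gripper":-1}]'
python3 -m creep '[{"wx":0,"wy":0,"wz":0,"tx":0,"ty":0,"tz":1.5,"gripper":-1},{"wx":0,"wy":0,"wz":0,"tx":0,"ty":0,"tz":1.5,"gripper":-1}]'
python3 -m creep '[{"wx":0,"wy":0,"wz":0,"tx":0,"ty":0,"tz":1,"gripper":-1},{"wx":0,"wy":0,"wz":0,"tx":0,"ty":0,"tz":1,"gripper":-1}]'
```

```text
time_s: 21.3
tool_pos: [0.5468, -0.1224, -0.0135]
tool_rot: [180.0, 0.0, 79.4]
force: [-0.7, -0.2, -4.2]
grip_width: 0.0598
grasp_force: 35.0
time_s: 21.47
tool_pos: [0.5471, -0.1225, -0.0148]
tool_rot: [179.9, 0.0, 79.4]
force: [0.1, 0.5, -4.2]
grip_width: 0.0597
grasp_force: 35.0
time_s: 21.63
tool_pos: [0.547, -0.1226, -0.0149]
tool_rot: [179.9, 0.1, 79.4]
force: [-1.6, -0.2, 4.5]
grip_width: 0.0601
grasp_force: 35.0
```

```bash
python3 -m creep '[{"wx":0,"wy":0,"wz":0,"tx":0,"ty":0,"tz":-1,"gripper":0.8},{"wx":0,"wy":0,"wz":0,"tx":0,"ty":0,"tz":-1,"gripper":0.8},{"wx":0,"wy":0,"wz":0,"tx":0,"ty":0,"tz":-1,"gripper":0.8},{"wx":0,"wy":0,"wz":0,"tx":0,"ty":0,"tz":-1,"gripper":0.8},{"wx":0,"wy":0,"wz":0,"tx":0,"ty":0,"tz":-1,"gripper":0.8}]'
python3 -m creep '[{"wx":0,"wy":0,"wz":0,"tx":0,"ty":0,"tz":-10,"gripper":0.8},{"wx":0,"wy":0,"wz":0,"tx":0,"ty":0,"tz":-35,"gripper":0.8},{"wx":0,"wy":0,"wz":0,"tx":0,"ty":0,"tz":-70,"gripper":0.8},{"wx":0,"wy":0,"wz":0,"tx":0,"ty":0,"tz":-105,"gripper":0.8},{"wx":0,"wy":0,"wz":0,"tx":0,"ty":0,"tz":-120,"gripper":0.8}]'
python3 look.py w13 manifold,port_flat,bed,stop_face,jaw_back .06
python3 - <<'E'
from h import *
optics.read_camera("top")
for q in ("manifold","port_flat","jaw_back","blank"):
    for r in nets.place_of(q,"top")[:2]: print("top",q,np.round(r["point"],4),round(r["confidence"],2))
E
```

```text
time_s: 22.05
tool_pos: [0.5469, -0.1225, -0.0149]
tool_rot: [179.9, 0.0, 79.4]
force: [-0.2, -0.1, 0.5]
grip_width: 0.0772
grasp_force: 0.0
time_s: 22.47
tool_pos: [0.5495, -0.1227, 0.1108]
tool_rot: [179.5, 0.1, 79.4]
force: [1.3, 0.6, 0.6]
grip_width: 0.0782
grasp_force: 0.0
manifold [0.392 0.026 0.026] 0.76
port_flat [0.414 0.019 0.01 ] 0.75
stop_face [ 0.614 -0.135  0.035] 0.72
stop_face [ 0.544 -0.12   0.034] 0.65
jaw_back [ 0.462 -0.106  0.046] 0.58
22.4667 [ 0.5495 -0.1227  0.1108] [1.7953e+02 6.0000e-02 7.9440e+01] [ 25.9  11.1 -18.  101.    3.8  68.   -3.7] [1.3 0.6 0.6]
top [ 253   10  307    8 1139] [ 0.6596 -0.0017  0.0602] [658.7  -1.6] [  1.6 203.3] 80.4
top [ 362  181   27   70 1511] [ 0.6207 -0.1314  0.059 ] [ 621.  -133.4] [52.7 17.7] 79.6
top [ 155  190   30   60 1001] [ 0.4719 -0.1046  0.0597] [ 469.7 -107.7] [45.7 18.2] 80.0
top [ 236  195   82   47 3580] [ 0.5483 -0.1205  0.0609] [ 548.  -121.7] [35.8 60.1] 79.3
top manifold [0.3944 0.0261 0.0238] 0.46
top manifold [ 0.5489 -0.1265  0.0336] 0.36
top port_flat [0.4137 0.0181 0.0149] 0.72
top port_flat [ 0.5474 -0.1208  0.0595] 0.36
top jaw_back [ 5.355e-01 -1.175e-01  3.000e-04] 0.43
top blank [ 0.4501 -0.312   0.0281] 0.63
top blank [ 0.5024  0.1731 -0.0007] 0.39
```

```bash
python3 goal.py .4347 -.1022 .111 79.65 0 0
python3 -m creep '[{"wx":0,"wy":0,"wz":0,"tx":0,"ty":-35,"tz":0,"gripper":-1},{"wx":0,"wy":0,"wz":0,"tx":0,"ty":-70,"tz":0,"gripper":-1},{"wx":0,"wy":0,"wz":0,"tx":0,"ty":-100,"tz":0,"gripper":-1},{"wx":0,"wy":0,"wz":0,"tx":0,"ty":-116,"tz":0,"gripper":-1},{"wx":0,"wy":0,"wz":0,"tx":0,"ty":-116,"tz":0,"gripper":-1}]' 40
python3 -m creep '[{"wx":0,"wy":0,"wz":0,"tx":0,"ty":0,"tz":0,"gripper":-1},{"wx":0,"wy":0,"wz":0,"tx":0,"ty":0,"tz":0,"gripper":-1},{"wx":0,"wy":0,"wz":0,"tx":0,"ty":0,"tz":0,"gripper":-1},{"wx":0,"wy":0,"wz":0,"tx":0,"ty":0,"tz":0,"gripper":-1},{"wx":0,"wy":0,"wz":0,"tx":0,"ty":0,"tz":0,"gripper":-1}]' 40
python3 goal.py .4347 -.1022 -.005 79.65 0 0
python3 look.py w14 jaw_back .06; python3 fin.py
```

```text
t [  -0.8 -113.2   -6.7] w [-0.   0.  -0.2] rows 2.7 lean/yaw now [-180.     0.    79.4]
time_s: 23.43
tool_pos: [0.4293, -0.1007, 0.1044]
tool_rot: [-179.9, 0.1, 79.4]
force: [-0.3, -1.2, -0.8]
grip_width: 0.0528
grasp_force: 0.0
time_s: 23.85
tool_pos: [0.4333, -0.101, 0.1048]
tool_rot: [180.0, 0.0, 79.4]
force: [0.2, 0.8, -0.9]
grip_width: 0.0195
grasp_force: 0.0
t [ -0.9   1.6 109.9] w [ 0.   0.  -0.2] rows 2.6 lean/yaw now [180.    0.   79.4]
jaw_back [ 0.612 -0.133  0.037] 0.41
23.85 [ 0.4333 -0.101   0.1048] [1.7997e+02 1.0000e-02 7.9440e+01] [ 2.830e+01 -2.900e+00 -1.800e+01  1.161e+02 -9.000e-01  6.660e+01
  1.000e-01] [ 0.2  0.8 -0.9]
top [ 519  183   39   74 1937] [ 0.6195 -0.1338  0.0589] [ 619.9 -134.9] [55.6 19.7] 79.3
top [317 191  26  62 874] [ 0.4689 -0.1016  0.0598] [ 469.2 -108. ] [46.2 18. ] 79.7
top [ 395  197   88   47 3583] [ 0.5474 -0.1194  0.0609] [ 547.3 -121.6] [35.2 61.1] 79.4
width 0.011639491168781083
-1 -80 12 x -7.0 2.0 y -9.2 -9.0
-1 -72 109 x -9.0 13.0 y -19.2 -9.1
-1 -64 157 x -9.0 12.0 y -18.4 -9.1
-1 -56 140 x 5.0 12.0 y -18.1 -9.0
-1 -48 114 x 2.0 12.0 y -18.0 -9.0
1 -80 9 x -4.0 2.0 y 10.5 10.5
1 -72 112 x -9.0 12.0 y 10.5 20.8
1 -64 154 x -8.0 12.0 y 10.5 19.5
1 -56 142 x 5.0 12.0 y 10.5 19.5
1 -48 110 x 1.0 12.0 y 10.5 19.4
1 16 283 x -9.0 9.0 y 27.7 45.0
1 24 9 x 1.0 9.0 y 27.9 36.3
```

```bash
python3 -m creep '[{"wx":0,"wy":0,"wz":0,"tx":-0.5,"ty":0,"tz":35,"gripper":-1},{"wx":0,"wy":0,"wz":0,"tx":-1,"ty":1,"tz":70,"gripper":-1},{"wx":0,"wy":0,"wz":0,"tx":-1,"ty":1,"tz":100,"gripper":-1},{"wx":0,"wy":0,"wz":0,"tx":-1,"ty":1,"tz":109,"gripper":-1},{"wx":0,"wy":0,"wz":0,"tx":-1,"ty":1,"tz":109,"gripper":-1}]'
python3 -m creep '[{"wx":0,"wy":0,"wz":0,"tx":0,"ty":4,"tz":0,"gripper":-1},{"wx":0,"wy":0,"wz":0,"tx":0,"ty":8,"tz":0,"gripper":-1},{"wx":0,"wy":0,"wz":0,"tx":0,"ty":12,"tz":0,"gripper":-1},{"wx":0,"wy":0,"wz":0,"tx":0,"ty":16,"tz":0,"gripper":-1},{"wx":0,"wy":0,"wz":0,"tx":0,"ty":20,"tz":0,"gripper":-1}]'
```

```text
time_s: 24.37
tool_pos: [0.4311, -0.1016, -0.0063]
tool_rot: [-179.7, -0.0, 79.4]
force: [-0.1, 0.2, 0.9]
grip_width: 0.0005
grasp_force: 0.0
time_s: 24.78
tool_pos: [0.4539, -0.1062, -0.0028]
tool_rot: [179.9, 0.1, 79.4]
force: [-3.4, -0.2, 3.6]
grip_width: 0.0003
grasp_force: 2.2
```

```bash
for i in 1; do python3 -m creep '[{"wx":0,"wy":0,"wz":0,"tx":0,"ty":4,"tz":0,"gripper":-1},{"wx":0,"wy":0,"wz":0,"tx":0,"ty":8,"tz":0,"gripper":-1},{"wx":0,"wy":0,"wz":0,"tx":0,"ty":12,"tz":0,"gripper":-1},{"wx":0,"wy":0,"wz":0,"tx":0,"ty":16,"tz":0,"gripper":-1},{"wx":0,"wy":0,"wz":0,"tx":0,"ty":20,"tz":0,"gripper":-1}]'; done
python3 -m creep '[{"wx":0,"wy":0,"wz":0,"tx":0,"ty":4,"tz":0,"gripper":-1},{"wx":0,"wy":0,"wz":0,"tx":0,"ty":8,"tz":0,"gripper":-1},{"wx":0,"wy":0,"wz":0,"tx":0,"ty":12,"tz":0,"gripper":-1},{"wx":0,"wy":0,"wz":0,"tx":0,"ty":16,"tz":0,"gripper":-1},{"wx":0,"wy":0,"wz":0,"tx":0,"ty":20,"tz":0,"gripper":-1}]'
python3 look.py w15 jaw_back .06
python3 goal.py .527 -.1190 -.005 79.65 0 0
```

```text
time_s: 25.2
tool_pos: [0.4733, -0.1097, -0.0039]
tool_rot: [180.0, 0.0, 79.4]
force: [-3.6, 1.9, 4.4]
grip_width: 0.0005
grasp_force: 2.3
time_s: 25.62
tool_pos: [0.4918, -0.1131, -0.004]
tool_rot: [-179.9, 0.0, 79.4]
force: [-6.3, 1.4, 7.1]
grip_width: 0.0003
grasp_force: 4.2
25.6167 [ 0.4918 -0.1131 -0.004 ] [-1.7991e+02  4.0000e-02  7.9440e+01] [ 26.5  12.2 -18.  114.5   4.7  54.1  -4.5] [-6.3  1.4  7.1]
top [ 415  241   85   27 1757] [ 0.5696 -0.112   0.0599] [ 568.6 -112.2] [10.3 35.6] 78.9
top [433 301  60  15 833] [ 0.5683 -0.1363  0.0611] [ 568.5 -136.5] [ 8.2 25.7] 80.7
t [ 0.6 34.7  1. ] w [ 0.   0.  -0.2] rows 0.8 lean/yaw now [180.    0.   79.4]
```

```bash
python3 -m creep '[{"wx":0,"wy":0,"wz":0,"tx":0,"ty":4,"tz":0,"gripper":-1},{"wx":0,"wy":0,"wz":0,"tx":0,"ty":8,"tz":0,"gripper":-1},{"wx":0,"wy":0,"wz":0,"tx":0,"ty":12,"tz":0,"gripper":-1},{"wx":0,"wy":0,"wz":0,"tx":0,"ty":16,"tz":0,"gripper":-1},{"wx":0,"wy":0,"wz":0,"tx":0,"ty":20,"tz":0,"gripper":-1}]'
python3 -m creep '[{"wx":0,"wy":0,"wz":0,"tx":0,"ty":2,"tz":0,"gripper":-1},{"wx":0,"wy":0,"wz":0,"tx":0,"ty":4,"tz":0,"gripper":-1},{"wx":0,"wy":0,"wz":0,"tx":0,"ty":6,"tz":0,"gripper":-1},{"wx":0,"wy":0,"wz":0,"tx":0,"ty":8,"tz":0,"gripper":-1}]'
python3 look.py w16 port_flat .06
```

```text
time_s: 26.13
tool_pos: [0.5113, -0.1166, -0.0041]
tool_rot: [-179.9, 0.0, 79.4]
force: [-6.5, 1.6, 6.4]
grip_width: 0.0005
grasp_force: 3.9
time_s: 26.47
tool_pos: [0.5192, -0.118, -0.0041]
tool_rot: [-179.9, 0.0, 79.4]
force: [-6.6, 2.7, 6.6]
grip_width: 0.0007
grasp_force: 3.8
port_flat [0.413 0.019 0.01 ] 0.79
26.4667 [ 0.5192 -0.118  -0.0041] [-1.7992e+02  3.0000e-02  7.9440e+01] [ 25.8  15.2 -17.7 110.8   5.6  54.9  -5.2] [-6.6  2.7  6.6]
top [ 412  219  136   49 3854] [ 0.6111 -0.117   0.0593] [ 605.6 -114.8] [21.2 55.5] 80.7
top [ 433  301  101   39 2418] [ 0.6093 -0.1484  0.0597] [ 604.2 -149.3] [20.5 46.1] 75.9
```

Remaining travel is about 6–12 mm, so I'll creep until the force rises.

```bash
python3 -m creep '[{"wx":0,"wy":0,"wz":0,"tx":0,"ty":1.5,"tz":0,"gripper":-1},{"wx":0,"wy":0,"wz":0,"tx":0,"ty":3,"tz":0,"gripper":-1},{"wx":0,"wy":0,"wz":0,"tx":0,"ty":3,"tz":0,"gripper":-1}]'
python3 -m creep '[{"wx":0,"wy":0,"wz":0,"tx":0,"ty":1.5,"tz":0,"gripper":-1},{"wx":0,"wy":0,"wz":0,"tx":0,"ty":2.5,"tz":0,"gripper":-1},{"wx":0,"wy":0,"wz":0,"tx":0,"ty":2.5,"tz":0,"gripper":-1}]'
python3 -m creep '[{"wx":0,"wy":0,"wz":0,"tx":0,"ty":1,"tz":0,"gripper":-1},{"wx":0,"wy":0,"wz":0,"tx":0,"ty":2,"tz":0,"gripper":-1},{"wx":0,"wy":0,"wz":0,"tx":0,"ty":2,"tz":0,"gripper":-1}]'
```

```text
time_s: 26.82
tool_pos: [0.5207, -0.1183, -0.0041]
tool_rot: [-179.7, 0.0, 79.4]
force: [-9.6, 2.8, 9.7]
grip_width: 0.0003
grasp_force: 6.2
time_s: 27.07
tool_pos: [0.5205, -0.1183, -0.0042]
tool_rot: [-179.4, 0.1, 79.4]
force: [-16.5, 5.0, 16.4]
grip_width: 0.0002
grasp_force: 10.5
time_s: 27.32
tool_pos: [0.5202, -0.1183, -0.0042]
tool_rot: [-179.2, 0.1, 79.4]
force: [-22.6, 5.2, 21.4]
grip_width: 0.0004
grasp_force: 14.0
```

```bash
python3 -m creep '[{"wx":0,"wy":0,"wz":0,"tx":0,"ty":-4,"tz":0,"gripper":-1},{"wx":0,"wy":0,"wz":0,"tx":0,"ty":-10,"tz":0,"gripper":-1},{"wx":0,"wy":0,"wz":0,"tx":0,"ty":-30,"tz":0,"gripper":-1},{"wx":0,"wy":0,"wz":0,"tx":0,"ty":-30,"tz":0,"gripper":-1}]'
python3 -m creep '[{"wx":0,"wy":0,"wz":0,"tx":0,"ty":-5,"tz":-35,"gripper":-1},{"wx":0,"wy":0,"wz":0,"tx":0,"ty":-10,"tz":-75,"gripper":-1},{"wx":0,"wy":0,"wz":0,"tx":0,"ty":-15,"tz":-115,"gripper":-1},{"wx":0,"wy":0,"wz":0,"tx":0,"ty":-20,"tz":-150,"gripper":-1},{"wx":0,"wy":0,"wz":0,"tx":-10,"ty":-20,"tz":-160,"gripper":-1}]'
python3 look.py w17 port_flat,jaw_back,stop_face .06
python3 - <<'E'
from h import *
w=cv2.imread("pics/w17.png")
p,d=optics.read_camera("top"); b=cv2.cvtColor(p,cv2.COLOR_RGB2BGR)[100:260,200:420]
cv2.imwrite("pics/final.png",np.hstack([cv2.resize(w,(480,360)),cv2.resize(b,(320,360))]))
o=get_obs(); P=cloud(np.load("w.npy"),"wrist",o).reshape(-1,3); a=np.radians(-10.35); c=np.array([.5384,-.120])
yc=(P[:,:2]-c)@[np.cos(a),np.sin(a)]*1000; xc=(P[:,:2]-c)@[np.sin(a),-np.cos(a)]*1000; z=P[:,2]*1000
for y in range(-20,100,4):
    m=(yc>=y)&(yc<y+4)&(abs(xc)<12)&(z>30)&(z<100)
    if m.sum(): print(y,m.sum(),np.percentile(z[m],[5,50,95]).round(1))
E
```

```text
time_s: 27.65
tool_pos: [0.4956, -0.1141, -0.0047]
tool_rot: [-180.0, 0.1, 79.4]
force: [-1.1, -0.3, 0.3]
grip_width: 0.0006
grasp_force: 0.0
time_s: 28.07
tool_pos: [0.4808, -0.1194, 0.1624]
tool_rot: [179.3, 0.1, 79.6]
force: [0.7, 0.0, -0.1]
grip_width: 0.0001
grasp_force: 0.0
port_flat [ 0.585 -0.13   0.06 ] 0.73
jaw_back [ 0.536 -0.12   0.044] 0.66
stop_face [ 0.612 -0.134  0.038] 0.57
28.0667 [ 0.4808 -0.1194  0.1624] [1.7929e+02 6.0000e-02 7.9600e+01] [ 28.6   0.3 -17.8 106.2   0.2  72.7   0.4] [ 0.7  0.  -0.1]
top [ 338  163  111   62 4391] [ 0.5871 -0.1276  0.0602] [ 582.2 -128.4] [55.4 95.3] 79.9
-12 171 [32.2 47.4 72.1]
-8 189 [50.1 65.7 76.9]
-4 107 [50.3 61.3 76.8]
0 117 [50.3 55.1 76.6]
4 137 [49.8 51.2 76.6]
8 110 [49.  51.3 52.9]
12 97 [50.4 51.8 53. ]
16 127 [50.9 52.1 53.4]
20 128 [51.1 52.2 53.5]
24 120 [50.9 52.2 53.4]
28 120 [50.8 51.9 53. ]
32 126 [50.3 51.5 52.8]
36 125 [50.6 51.5 52.6]
40 123 [50.4 51.5 52.8]
44 123 [50.4 51.5 52.6]
48 127 [50.6 51.7 52.9]
52 119 [50.7 51.8 53. ]
56 127 [50.4 51.7 52.9]
60 115 [50.4 51.4 52.5]
64 105 [49.9 51.  52.4]
68 108 [47.7 49.  50.1]
72 121 [47.8 48.9 50. ]
76 119 [47.8 49.1 50.2]
80 119 [47.9 48.9 50.1]
84 45 [47.4 48.5 49.9]
```

View pics/final.png

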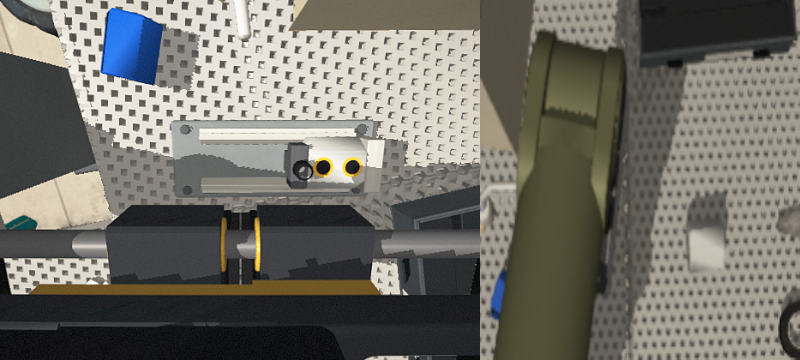

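The picture shows the manifold, ports up at (322,167) and (352,167), closed in between the jaw (298,165) and the end stop (373,165). The blank hasn't moved and the arm is clear.

```bash
python3 -m creep '[{"wx":0,"wy":0,"wz":0,"tx":0,"ty":0,"tz":0,"gripper":-1},{"wx":0,"wy":0,"wz":0,"tx":0,"ty":0,"tz":0,"gripper":-1},{"wx":0,"wy":0,"wz":0,"tx":0,"ty":0,"tz":0,"gripper":-1}]'; python3 -c "from cell import env; print(env.sign_off())"
```

```text
time_s: 28.57
tool_pos: [0.4758, -0.1199, 0.1547]
tool_rot: [-179.9, 0.0, 79.5]
force: [-0.6, 0.3, 0.4]
grip_width: 0.0005
grasp_force: 0.0
the job is handed in; nothing more can be done
None
```

I rolled the manifold ports-up in two released turns, laid it in the trough and clamped it snugly between jaw and end stop; a first grip slipped and shifted it a few mm before the first turn, nothing else was seen to move, and I handed it in at 28.6 s (no verdict returned).

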